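# Make up two lock-out kits at the workshop bench

### The job

Make up the two lock-out kits: the blue tray gets the yellow-capped spray can and the brass padlock, the red tray gets the green-capped spray can and the blue padlock. In each tray the can goes in the bay next to the tray's handle and the padlock in the other bay, each standing upright on the middle of its bay's white disc. Leave the white-capped can and the grease tin where they stand, and knock none of the cans, padlocks or the tin over.

Things in the scene. Friction and masses are not known exactly. Their poses are not given: they have to be found in the camera images.
- blue_tray: Blue steel kit tray, 94 mm (x) by 183 mm (y), fixed to the bench, on its left or right. Origin: centre of underside, z up. Walls and the cross wall between its two bays 5 mm thick, 14 mm high; floor 4 mm thick. Bays 84 mm square, middles marked by white 60 mm discs: the bay next to the handle at x 0, y +44.5 mm, the other at x 0, y -44.5 mm. Steel loop handle sticks out 26 mm at the +y end.
- red_tray: Red steel kit tray, 94 mm (x) by 183 mm (y), fixed to the bench, on its left or right. Origin: centre of underside, z up. Walls and the cross wall between its two bays 5 mm thick, 14 mm high; floor 4 mm thick. Bays 84 mm square, middles marked by white 60 mm discs: the bay next to the handle at x 0, y +44.5 mm, the other at x 0, y -44.5 mm. Steel loop handle sticks out 26 mm at the +y end.
- yellow_can: small spray can standing upright: a cylinder 45 mm in diameter and 110 mm tall, 0.12 to 0.2 kg, dark body with a yellow cap (top 30 mm) and a yellow band round its lower half. Origin at the centre of its underside, z up, round about z. For the blue tray.
- green_can: small spray can standing upright: a cylinder 45 mm in diameter and 110 mm tall, 0.12 to 0.2 kg, dark body with a green cap (top 30 mm) and a green band round its lower half. Origin at the centre of its underside, z up, round about z. For the red tray.
- white_can: small spray can standing upright: a cylinder 45 mm in diameter and 110 mm tall, 0.12 to 0.2 kg, dark body with a white cap (top 30 mm) and a white band round its lower half. Origin at the centre of its underside, z up, round about z. Not wanted: stays where it is.
- brass_padlock: Padlock standing on its base, shackle up, body of yellow brass: body 25 mm thick (its x) by 50 mm wide (its y) by 45 mm high (z up), shackle 8 mm thick, 40 mm wide, up to 76 mm high. 0.2 to 0.33 kg. Origin: centre of underside. Grip across the 25 mm. For the blue tray.
- blue_padlock: Padlock standing on its base, shackle up, body in a blue plastic cover: body 25 mm thick (its x) by 50 mm wide (its y) by 45 mm high (z up), shackle 8 mm thick, 40 mm wide, up to 76 mm high. 0.2 to 0.33 kg. Origin: centre of underside. Grip across the 25 mm. For the red tray.
- grease_tin: round flat tin, steel with an red lid, 55 mm in diameter and 42 mm high, standing upright, 0.16 to 0.26 kg. Origin at the centre of its underside, z up. Not wanted: stays where it is. (A wrench and two nuts, under 20 mm high, lie among the stock and need not be touched.)

How it is judged:
By the outcome, as a careful person would: the job done as asked, in the order asked, and still so for the second after the job is handed in, with the robot touching nothing.
It also fails if it takes over 112 s, if anything falls off the work surface, if the arm or the gripper's body presses on something with over 40 N, if the wrist force passes 120 N, or if a joint passes its speed limit or range.

### The arm

A 7-joint arm with a two-finger parallel gripper is mounted at the origin on the work surface. World frame = base frame: x ahead of the robot, y to its left, z up, the work surface at z = 0. Lengths are in m, angles in rad, forces in N, time in s.
With the tool pointing down it reaches from about 0.4 to 0.85 m from the base axis. Payload 4.5 kg.
Tool frame: the origin (TCP) lies midway between the tips of the shut fingers; the grasp point (between the pads) lies 19 mm behind it; z points along the fingers, y is the line along which they close (so a half turn about z gives the same grasp; the last joint's range is limited). The gripper opens to 88 mm and grips with 3 to 60 N. Pads are 18 mm wide; open, the fingers measure 123 mm over their backs; the gripper's body (75 mm by 187 mm) begins 45 mm behind the grasp point.
Start: joints at [-1.074, 0.689, -0.195, 1.565, 0.157, 0.902, -0.215], TCP at [0.279, 0.559, 0.239] pointing down, gripper open.
Joint ranges: [-3.01, 3.01], [-0.46, 2.08], [-1.47, 1.51], [0.13, 2.56], [-1, 4.14], [0.04, 2.09], [-2.66, 2.66]. Speed limits (rad/s): [2.57, 2.57, 3.14, 3.14, 3.14, 3.14, 3.14].

### API

Orientations are given as a unit quaternion [x, y, z, w].
In Python, from plant import r gives the robot as it stands.
- The arm moves only by the tool carry_out, never from a script. Its argument "plan" is a list of rows, each an object with "rot": the turn, a rotation vector about the tool's x, y, z in rad, a list of three; "xyz": the shift along the tool's x, y, z in m, a list of three; "grip": the closure in counts, from 0 (fully open) to 255 (shut). In form: [{"rot": [wx, wy, wz], "xyz": [dx, dy, dz], "grip": grip}, ...]. A call has 1 to 8 rows; each row is the pose to reach, as a shift and turn from the pose commanded when the call began, along the tool's axes at that moment; what a row does not reach only later rows make up. A row lasts 1/12 s, in which the tool goes at most 41.7 mm and 7.16 degrees, less where a joint would pass 70% of its speed; a pose out of reach is approached as far as the arm can. A call with a gripper value outside its range is refused whole. The fingers move at their own pace and stop on an object; "squeeze" is the grip in N (left out, the last holds). Time passes only in rows, so rows that repeat a pose let the fingers close. It gives the time, the measured TCP pose, the force, the opening and the grip force at its end, in the units of the state.
- r.get_state(): the state, without advancing time (a new reading comes with each control period).
- r.snapshot(name): name is "scene" or "side" or "wrist"; returns the picture (400x640x3 uint8, red, green, blue); there is no depth.
- r.camera_params(name): a dict with "fx", "fy", "cx", "cy" (pixels), "position" and "attitude" of the camera in the world; the wrist camera has in their place "hand_eye" (4x4, takes a point from camera to tool coordinates, whose origin is the TCP and whose axes are the flange's). Camera axes: x right, y down, z forward; pixel columns grow to the right and rows downward; lengths in m; the calibration is good to about 2 mm. A picture is of the moment at which its call begins: read the wrist's pose just before it. camera_params takes no time and is no camera call.
- r.finish_job(): hands the job in; it is judged then, once.
The state is a dict: "clock": time; "q": joint angles; "qd": joint speeds; "joint_torque": joint torques, N m; "tool_pos": TCP position; "eef_rot": TCP orientation; "contact_force": force on the tool from outside, world axes, zero at the start; "moment": the same for the moment, N m; "opening": opening from 0.0 (shut) to 1.0 (fully open); "finger_force": force on a finger pad.
Only numpy, scipy, OpenCV 4.12 (cv2) and the standard library are available. Lean on these libraries where they do the work, as an engineer would, in place of code of your own. Each camera call takes 0.05 s, during which the arm holds its last target. There are 200 camera calls.

## Working session

There is one attempt and no reset: what is moved stays moved. The work goes in short steps, Python scripts to look and compute and a tool call to move; the robot and the scene stay as the last step left them, time stands still between calls to the robot, and variables do not carry over. Pictures are saved under pics/ and viewed, at most 17 in all, crops included, and the job is handed in when it is done.

Besides the shell and the picture viewer there is one more tool, called after "Call:" by a JSON object that holds its "api" and its "payload", one argument or row to a line. carry_out: Moves the arm, as the interface text tells. Its arguments: {"type":"object","properties":{"plan":{"type":"array"},"squeeze":{"type":"number"}},"required":["plan"]}

```bash
mkdir -p pics; ls; python3 - <<'E'
from plant import r
import cv2,json
s=r.get_state();print(s)
for n in("scene","side","wrist"):
    print(n,r.camera_params(n))
    cv2.imwrite(f"pics/{n}0.png",r.snapshot(n)[:,:,::-1])
E
```

```text
pics
{'clock': 0.0, 'q': array([-1.07420833,  0.68998266, -0.19455658,  1.56634062,  0.15733273,
        0.90247549, -0.21508163]), 'qd': array([ 0.00062979, -0.00115056, -0.0006992 ,  0.00169249,  0.00080313,
       -0.00033954,  0.00072297]), 'joint_torque': array([-7.39701372e-04, -5.27556109e+01, -1.26685180e+00, -1.53430867e+01,
       -5.25419635e-02,  6.58480873e-03,  1.77500128e-04]), 'tool_pos': array([0.2787788 , 0.55868396, 0.23791284]), 'eef_rot': array([ 2.29258804e-01,  9.73365082e-01, -8.92316329e-04, -1.45191122e-04]), 'contact_force': array([-0.23192664,  0.65447642,  0.39654351]), 'moment': array([-0.00012121,  0.01799599,  0.00670712]), 'finger_force': 0.0, 'opening': 0.9999897879630879}
scene {'fx': 417.92665252096634, 'fy': 417.92665252096634, 'cx': 319.37491643110724, 'cy': 197.26270789717017, 'position': array([ 0.90865383, -0.51312622,  0.77129471]), 'attitude': array([ 0.89334955,  0.28374711, -0.11452794, -0.32908587])}
side {'fx': 471.01290336390196, 'fy': 471.01290336390196, 'cx': 318.4924469084606, 'cy': 199.07261849739677, 'position': array([ 0.32769917, -0.72511936,  0.4911658 ]), 'attitude': array([ 0.86767389, -0.11866388,  0.06501205, -0.47836633])}
wrist {'fx': 344.17218876555074, 'fy': 344.17218876555074, 'cx': 325.19923232375044, 'cy': 203.64978011243542, 'hand_eye': array([[ 4.04644565e-04, -9.64909336e-01, -2.62582958e-01,
         6.69244761e-02],
       [ 9.99999428e-01,  1.30452328e-04,  1.06164416e-03,
        -3.70875560e-04],
       [-9.90135805e-04, -2.62583237e-01,  9.64908837e-01,
        -1.45097473e-01],
       [ 0.00000000e+00,  0.00000000e+00,  0.00000000e+00,
         1.00000000e+00]])}
```

View pics/scene0.png

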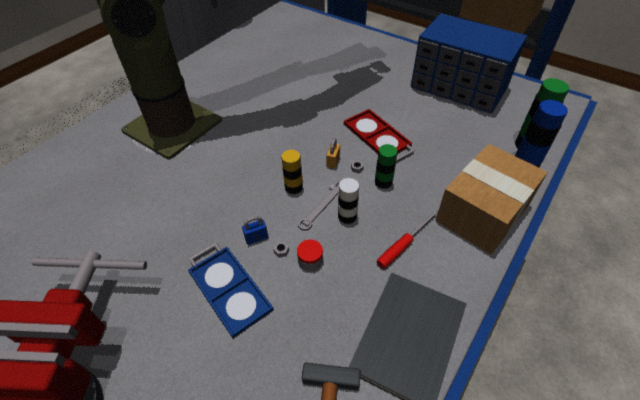

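View pics/side0.png

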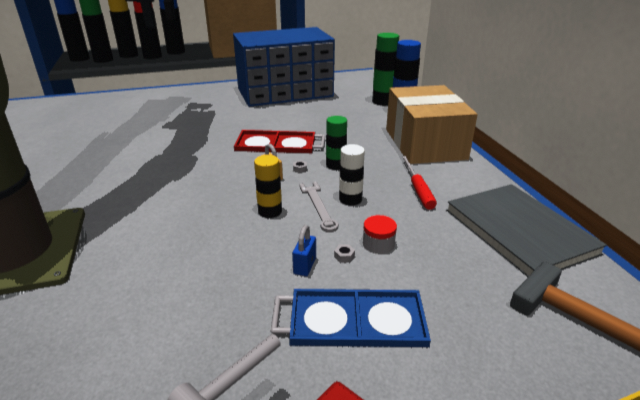

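Scene view: yellow can (292,172), brass padlock (333,153), green can (386,166), white can (348,200), tin (310,252), blue padlock (255,231). Blue tray discs are at (219,275), the handle bay, and (241,306). Red tray discs are at (388,143), the handle bay, and (367,126). In the side view, the blue tray's handle is on the robot's side and the red tray's is on the far side.

```bash
cat > h.py <<'E'
import numpy as np, cv2
from scipy.spatial.transform import Rotation as R
from plant import r
def cam(n):
    p=r.camera_params(n)
    if n!="wrist": return p,R.from_quat(p["attitude"]).as_matrix(),np.array(p["position"])
    s=r.get_state();A=R.from_quat(s["eef_rot"]).as_matrix();H=p["hand_eye"]
    return p,A@H[:3,:3],A@H[:3,3]+s["tool_pos"]
def ray(c,u,v):
    p,M,o=c; d=M@np.array([(u-p["cx"])/p["fx"],(v-p["cy"])/p["fy"],1]); return o,d/np.linalg.norm(d)
def plane(c,u,v,z):
    o,d=ray(c,u,v); return o+d*(z-o[2])/d[2]
def proj(c,P):
    p,M,o=c; q=M.T@(np.asarray(P)-o); return np.array([p["fx"]*q[0]/q[2]+p["cx"],p["fy"]*q[1]/q[2]+p["cy"]])
def tri(c1,a,c2,b):
    o1,d1=ray(c1,*a);o2,d2=ray(c2,*b)
    t=np.linalg.lstsq(np.c_[d1,-d2],o2-o1,rcond=None)[0]
    P,Q=o1+t[0]*d1,o2+t[1]*d2
    return (P+Q)/2,np.linalg.norm(P-Q)
HUE={"yellow":((18,120,60),(35,255,255)),"brass":((8,110,60),(22,255,255)),"green":((45,100,30),(80,255,255)),
"blue":((105,120,40),(128,255,255)),"white":((0,0,150),(180,45,255)),"red":((0,170,60),(6,255,255))}
def blobs(img,col,amin=25):
    h=cv2.cvtColor(img,cv2.COLOR_RGB2HSV);m=cv2.inRange(h,*map(np.array,HUE[col]))
    n,l,st,ce=cv2.connectedComponentsWithStats(m)
    return m,l,[(i,st[i].tolist(),ce[i].round(1).tolist()) for i in range(1,n) if st[i,4]>=amin]
E
python3 - <<'E'
from h import *
box={"scene":(180,100,420,340),"side":(220,110,440,350)}
for n,(a,b,c,d) in box.items():
    im=cv2.imread(f"pics/{n}0.png")[:,:,::-1].copy(); k=np.zeros_like(im);k[b:d,a:c]=im[b:d,a:c]
    C=cam(n)
    for col in HUE:
        print(n,col,[(s,ce) for i,s,ce in blobs(k,col)[2]])
    for i,s,ce in blobs(k,"white",150)[2]: print(ce,plane(C,*ce,.004).round(4))
E
```

```text
scene yellow [([282, 150, 18, 21, 295], [290.3, 159.1]), ([287, 179, 12, 8, 69], [292.6, 182.7])]
scene brass [([327, 144, 13, 24, 190], [332.3, 156.1]), ([281, 150, 19, 21, 155], [290.4, 161.1]), ([287, 179, 12, 8, 66], [292.6, 182.8])]
scene green [([378, 144, 20, 22, 317], [387.2, 154.4]), ([376, 173, 17, 9, 99], [384.5, 176.9])]
scene blue [([242, 220, 26, 24, 394], [254.9, 231.8]), ([189, 247, 84, 90, 2407], [229.8, 290.8])]
scene white [([356, 119, 21, 13, 216], [366.0, 125.1]), ([376, 136, 22, 11, 175], [386.5, 140.7]), ([339, 178, 20, 15, 234], [348.6, 184.7]), ([205, 263, 29, 25, 546], [218.7, 274.8]), ([226, 292, 30, 28, 643], [240.6, 305.6])]
scene red [([344, 110, 67, 40, 633], [375.9, 130.2]), ([378, 234, 35, 34, 450], [395.0, 250.0]), ([297, 240, 26, 23, 464], [309.5, 250.8])]
[366.0, 125.1] [0.4633 0.3123 0.004 ]
[386.5, 140.7] [0.5439 0.2874 0.004 ]
[348.6, 184.7] [0.5477 0.0918 0.004 ]
[218.7, 274.8] [ 0.4635 -0.2785  0.004 ]
[240.6, 305.6] [ 0.549  -0.3038  0.004 ]
side yellow [([254, 152, 28, 29, 613], [267.1, 167.1]), ([256, 190, 25, 17, 303], [268.6, 198.8])]
sid
[... 416 characters left out ...]
3], [319.1, 224.7]), ([245, 136, 29, 14, 221], [258.1, 141.2]), ([282, 137, 24, 10, 203], [293.5, 141.9]), ([304, 302, 43, 32, 1098], [325.2, 317.4]), ([368, 302, 44, 33, 1109], [389.5, 318.2]), ([254, 335, 24, 15, 157], [266.6, 342.6]), ([278, 338, 19, 12, 116], [285.4, 344.7]), ([298, 347, 18, 3, 46], [306.7, 348.2])]
side red [([235, 130, 80, 23, 921], [275.5, 140.3]), ([412, 175, 24, 34, 426], [423.4, 191.9]), ([364, 215, 33, 24, 612], [379.7, 226.6])]
[319.1, 224.7] [ 0.5123 -0.0645  0.004 ]
[258.1, 141.2] [0.4642 0.3087 0.004 ]
[293.5, 141.9] [0.5454 0.2819 0.004 ]
[325.2, 317.4] [ 0.4608 -0.2801  0.004 ]
[389.5, 318.2] [ 0.5461 -0.3054  0.004 ]
[266.6, 342.6] [ 0.3747 -0.3019  0.004 ]
```

View pics/wrist0.png

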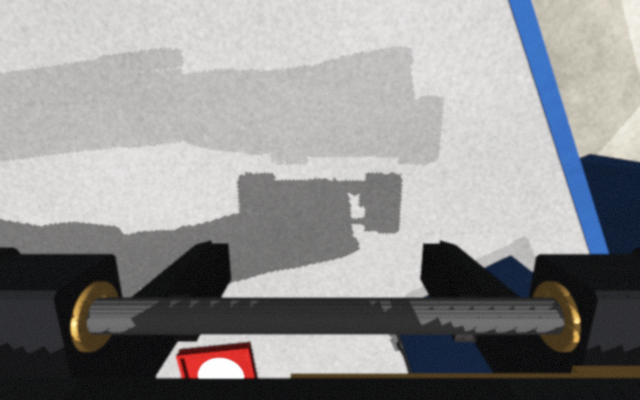

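Wrist view: floor, fingers at the bottom, and one corner of the red tray at (215,365). Next I triangulate the objects and plan an overview from above.

```bash
python3 - <<'E'
from h import *
a,b=cam("scene"),cam("side")
for n,p,q in [("ycap",(290.8,160),(267.6,167.1)),("yband",(292.6,182.7),(268.6,198.8)),("gcap",(387.6,154.6),(336.5,127)),("wcap",(348.6,187),(352,160)),
 ("tin",(309.7,251),(379.8,227)),("brass",(332.5,157),(273,165)),("bluepad",(254.9,231.8),(304.2,256.6))]:
    P,e=tri(a,p,b,q);print(n,P.round(4),round(e,4))
# tool-frame delta to overview pose
s=r.get_state();A=R.from_quat(s["eef_rot"]).as_matrix();print(A.round(3))
w=cam("wrist");print(w[2],w[1][:,2], "cam fwd; tcp pix",proj(w,s["tool_pos"]))
print("red tray",[plane(w,u,v,.004).round(3) for u,v in((221,370),)])
E
```

```text
ycap [0.4377 0.0095 0.0934] 0.0013
yband [0.438  0.0074 0.0242] 0.0074
gcap [0.6116 0.1565 0.0885] 0.0025
wcap [0.5948 0.0149 0.0869] 0.0107
tin [ 0.5972 -0.136   0.0324] 0.0008
brass [0.4697 0.1339 0.0264] 0.0046
bluepad [ 0.4609 -0.1581  0.0172] 0.0024
[[-0.895  0.446 -0.   ]
 [ 0.446  0.895 -0.001]
 [-0.    -0.001 -1.   ]]
[0.21888363 0.58854648 0.38320623] [ 0.23497399 -0.11749519 -0.96487414] cam fwd; tcp pix [325.63680521 261.47625835]
red tray [array([0.453, 0.319, 0.004])]
```

Call:
{"api": "carry_out", "payload": {
  "plan": [
    {"rot": [0,0,-0.462],"xyz": [-0.425,-0.357,0],"grip": 0},
    {"rot": [0,0,-0.462],"xyz": [-0.425,-0.357,0],"grip": 0},
    {"rot": [0,0,-0.462],"xyz": [-0.425,-0.357,0],"grip": 0},
    {"rot": [0,0,-0.462],"xyz": [-0.425,-0.357,0],"grip": 0},
    {"rot": [0,0,-0.462],"xyz": [-0.425,-0.357,0],"grip": 0},
    {"rot": [0,0,-0.462],"xyz": [-0.425,-0.357,0],"grip": 0},
    {"rot": [0,0,-0.462],"xyz": [-0.425,-0.357,0],"grip": 0},
    {"rot": [0,0,-0.462],"xyz": [-0.425,-0.357,0],"grip": 0}
  ],
  "squeeze": 20
}}

```text
clock: 0.82
tool_pos: [0.4121, 0.2515, 0.2387]
eef_rot: [0.0, 1.0, -0.0, -0.0]
contact_force: [0.3, 0.2, 0.4]
opening: 1.003
finger_force: 0.0
```

```bash
python3 - <<'E'
from h import *
C=cam("wrist");im=r.snapshot("wrist");cv2.imwrite("pics/w1.png",im[:,:,::-1])
for i,s,ce in blobs(im,"white",300)[2]: print(s,ce,plane(C,*ce,.0045).round(4))
print(r.get_state()["tool_pos"])
E
```

```text
[0, 0, 211, 298, 23165] [74.6, 160.4] [ 0.3987 -0.0254  0.0045]
[127, 0, 513, 298, 97432] [428.1, 107.1] [0.3421 0.3605 0.0045]
[351, 192, 52, 49, 2053] [376.2, 216.0] [0.4631 0.3101 0.0045]
[220, 226, 109, 72, 4236] [268.5, 268.4] [0.5291 0.183  0.0045]
[324, 259, 50, 39, 1641] [348.6, 279.6] [0.544  0.2797 0.0045]
[157, 334, 65, 44, 1789] [190.2, 357.9] [0.6562 0.0756 0.0045]
[249, 334, 244, 44, 8902] [364.8, 355.0] [0.6519 0.3026 0.0045]
[0.41615996 0.2403199  0.23796233]
```

Call:
{"api": "carry_out", "payload": {
  "plan": [
    {"rot": [0,0,0],"xyz": [-0.088,-0.2,0],"grip": 0},
    {"rot": [0,0,0],"xyz": [-0.088,-0.2,0],"grip": 0},
    {"rot": [0,0,0],"xyz": [-0.088,-0.2,0],"grip": 0},
    {"rot": [0,0,0],"xyz": [-0.088,-0.2,0],"grip": 0},
    {"rot": [0,0,0],"xyz": [-0.088,-0.2,0],"grip": 0},
    {"rot": [0,0,0],"xyz": [-0.088,-0.2,0],"grip": 0},
    {"rot": [0,0,0],"xyz": [-0.088,-0.2,0],"grip": 0}
  ]
}}

```text
clock: 1.45
tool_pos: [0.5006, 0.0491, 0.2382]
eef_rot: [0.004, 1.0, -0.001, -0.0]
contact_force: [0.4, 0.4, 1.1]
opening: 1.002
finger_force: 0.0
```

```bash
python3 - <<'E'
from h import *
C=cam("wrist");im=r.snapshot("wrist");cv2.imwrite("pics/w2.png",im[:,:,::-1])
for c in("yellow","brass","blue"):
  for i,s,ce in blobs(im,c,200)[2]: print(c,s,ce,plane(C,*ce,.045).round(4),plane(C,*ce,.11).round(4))
s=r.get_state();print(s["tool_pos"],s["eef_rot"].round(3))
E
```

```text
yellow [246, 87, 62, 56, 2367] [274.3, 115.4] [0.4382 0.0006 0.045 ] [0.4373 0.01   0.11  ]
yellow [391, 124, 51, 38, 643] [414.7, 140.4] [0.4628 0.1357 0.045 ] [0.4572 0.1192 0.11  ]
yellow [70, 282, 47, 70, 1341] [87.6, 317.2] [ 0.6554 -0.219   0.045 ] [ 0.6128 -0.1674  0.11  ]
yellow [535, 282, 46, 70, 1343] [562.9, 317.4] [0.6597 0.3131 0.045 ] [0.6163 0.2625 0.11  ]
yellow [478, 366, 162, 12, 828] [583.4, 372.4] [0.7336 0.3499 0.045 ] [0.676  0.2922 0.11  ]
brass [246, 91, 62, 53, 519] [274.6, 124.1] [0.4463 0.0005 0.045 ] [0.4438 0.01   0.11  ]
brass [386, 123, 59, 40, 717] [411.0, 141.4] [0.4637 0.1322 0.045 ] [0.4579 0.1163 0.11  ]
brass [70, 282, 47, 70, 1497] [88.0, 317.1] [ 0.6553 -0.2186  0.045 ] [ 0.6127 -0.167   0.11  ]
brass [535, 282, 46, 70, 1471] [562.7, 317.4] [0.6597 0.3129 0.045 ] [0.6163 0.2623 0.11  ]
brass [292, 366, 348, 12, 1489] [523.7, 373.3] [0.7344 0.28   0.045 ] [0.6766 0.2357 0.11  ]
blue [0, 90, 74, 166, 5684] [40.0, 173.2] [ 0.4919 -0.2354  0.045 ] [ 0.4807 -0.1807  0.11  ]
blue [90, 120, 68, 44, 1663] [124.4, 139.4] [ 0.4595 -0.1459  0.045 ] [ 0.4545 -0.1084  0.11  ]
[0.49965821 0.05243878 0.23840803] [ 0.002  1.     0.    -0.   ]
```

View pics/w2.png

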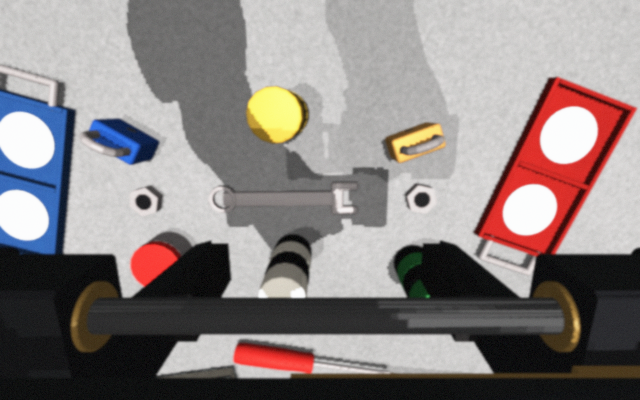

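The wrist view shows everything clearly: yellow cap (275,115), brass padlock (416,142), blue padlock (122,140), red discs (569,135) and (530,209), the second being the handle bay. The yellow cap fits the triangulated position to within 1 mm, so I go in.

Call:
{"api": "carry_out", "payload": {
  "plan": [
    {"rot": [0,0,0],"xyz": [0.062,-0.043,0.08],"grip": 0},
    {"rot": [0,0,0],"xyz": [0.062,-0.043,0.08],"grip": 0},
    {"rot": [0,0,0],"xyz": [0.062,-0.043,0.08],"grip": 0},
    {"rot": [0,0,0],"xyz": [0.062,-0.043,0.08],"grip": 0},
    {"rot": [0,0,0],"xyz": [0.062,-0.043,0.12],"grip": 0},
    {"rot": [0,0,0],"xyz": [0.062,-0.043,0.15],"grip": 0},
    {"rot": [0,0,0],"xyz": [0.062,-0.043,0.177],"grip": 0},
    {"rot": [0,0,0],"xyz": [0.062,-0.043,0.177],"grip": 0}
  ],
  "squeeze": 25
}}

```text
clock: 2.17
tool_pos: [0.4366, 0.0137, 0.0585]
eef_rot: [-0.002, 1.0, 0.0, -0.002]
contact_force: [0.3, 0.2, -0.4]
opening: 1.0
finger_force: 0.0
```

Call:
{"api": "carry_out", "payload": {
  "plan": [
    {"rot": [0,0,0],"xyz": [0,0,0],"grip": 255},
    {"rot": [0,0,0],"xyz": [0,0,0],"grip": 255},
    {"rot": [0,0,0],"xyz": [0,0,0],"grip": 255},
    {"rot": [0,0,0],"xyz": [0,0,0],"grip": 255},
    {"rot": [0,0,0],"xyz": [0,0,0],"grip": 255},
    {"rot": [0,0,0],"xyz": [0,0,0],"grip": 255},
    {"rot": [0,0,0],"xyz": [0,0,0],"grip": 255}
  ]
}}

```text
clock: 2.75
tool_pos: [0.4378, 0.0102, 0.0622]
eef_rot: [0.001, 1.0, 0.0, 0.0]
contact_force: [-0.6, -0.6, 0.3]
opening: 0.511
finger_force: 25.0
```

```bash
python3 - <<'E'
from h import *
im=cv2.imread("pics/w2.png")[:,:,::-1].copy()
p,_,_=cam("wrist")
A=R.from_quat([.002,1,0,0]).as_matrix();H=p["hand_eye"]
C=(p,A@H[:3,:3],A@H[:3,3]+np.array([.49966,.05244,.23841]))
h=cv2.cvtColor(im,cv2.COLOR_RGB2HSV)
m=cv2.inRange(h,(0,0,232),(180,40,255))
cs,_=cv2.findContours(m,cv2.RETR_EXTERNAL,cv2.CHAIN_APPROX_NONE)
for c in cs:
    if cv2.contourArea(c)>800:
        W=np.array([plane(C,*q[0],.0045)[:2] for q in c],np.float32); (x,y),rd=cv2.minEnclosingCircle(W)
        print("disc",cv2.boundingRect(c),W.mean(0).round(4),np.round([x,y,rd],4))
for n,lo,hi,b in(("brass",(10,90,60),(35,255,255),(380,110,455,170)),("blue",(100,110,40),(130,255,255),(80,110,165,170))):
    k=np.zeros_like(h);k[b[1]:b[3],b[0]:b[2]]=h[b[1]:b[3],b[0]:b[2]];m=cv2.inRange(k,lo,hi)
    c=max(cv2.findContours(m,0,1)[0],key=cv2.contourArea);hull=cv2.convexHull(c)
    for z in(.045,0):
        W=np.array([plane(C,*q[0],z)[:2] for q in hull],np.float32);print(n,z,cv2.minAreaRect(W))
s=r.get_state();print(s)
E
```

```text
disc (0, 190, 48, 50) [ 0.5481 -0.297 ] [ 0.5484 -0.2979  0.0301]
disc (503, 185, 54, 50) [0.5437 0.2862] [0.544  0.2864 0.0303]
disc (0, 112, 54, 56) [ 0.4628 -0.2732] [ 0.4632 -0.2732  0.03  ]
disc (541, 107, 56, 56) [0.4596 0.3158] [0.4601 0.3158 0.0303]
brass 0.045 ((0.4629436135292053, 0.13989754021167755), (0.028597328811883926, 0.05399328097701073), 20.101394653320312)
brass 0 ((0.4669846296310425, 0.1515451818704605), (0.032398954033851624, 0.06117092818021774), 20.101388931274414)
blue 0.045 ((0.4605007767677307, -0.14517006278038025), (0.06192127242684364, 0.0350198820233345), 58.70316696166992)
blue 0 ((0.4642169773578644, -0.1714181900024414), (0.07015285640954971, 0.039675287902355194), 58.70314025878906)
{'clock': 2.75, 'q': array([-0.08921769,  0.81574638, -0.06386447,  2.2522809 ,  0.56433351,
        0.08710734,  0.87370625]), 'qd': array([-0.00186318,  0.00678112,  0.00327339,  0.00110256, -0.001018  ,
       -0.00293452, -0.00105992]), 'joint_torque': array([-2.01957556e-01, -4.48806274e+01,  6.16087765e-01, -1.47100780e+00,
       -6.05582070e-03,  4.87073686e-02, -4.81248881e-04]), 'tool_pos': array([0.43777472, 0.01019915, 0.06223415]), 'eef_rot': array([7.48958471e-04, 9.99999611e-01, 3.52171534e-05, 4.63809528e-04]), 'contact_force': array([-0.57437408, -0.61793342,  0.31291455]), 'moment': array([-0.01649329, -0.00659092, -0.00433951]), 'finger_force': 24.98295103898272, 'opening': 0.5108655272999496}
```

Gripped (45 mm). I lift and pause beside the blue tray to measure its discs with the arm at rest.

Call:
{"api": "carry_out", "payload": {
  "plan": [
    {"rot": [0,0,0],"xyz": [0,0,-0.03],"grip": 255},
    {"rot": [0,0,0],"xyz": [0,0,-0.07],"grip": 255},
    {"rot": [0,0,0],"xyz": [0,-0.01,-0.11],"grip": 255},
    {"rot": [0,0,0],"xyz": [-0.03,-0.04,-0.13],"grip": 255},
    {"rot": [0,0,0],"xyz": [-0.05,-0.07,-0.14],"grip": 255},
    {"rot": [0,0,0],"xyz": [-0.062,-0.11,-0.14],"grip": 255},
    {"rot": [0,0,0],"xyz": [-0.062,-0.15,-0.14],"grip": 255},
    {"rot": [0,0,0],"xyz": [-0.062,-0.19,-0.14],"grip": 255}
  ]
}}

```text
clock: 3.42
tool_pos: [0.4995, -0.1819, 0.202]
eef_rot: [0.001, 1.0, -0.0, 0.0]
contact_force: [-0.0, -0.6, -1.0]
opening: 0.503
finger_force: 25.0
```

Call:
{"api": "carry_out", "payload": {
  "plan": [
    {"rot": [0,0,0],"xyz": [0,0,0],"grip": 255},
    {"rot": [0,0,0],"xyz": [0,0,0],"grip": 255},
    {"rot": [0,0,0],"xyz": [0,0,0],"grip": 255},
    {"rot": [0,0,0],"xyz": [0,0,0],"grip": 255},
    {"rot": [0,0,0],"xyz": [0,0,0],"grip": 255}
  ]
}}

```text
clock: 3.83
tool_pos: [0.4994, -0.1777, 0.2018]
eef_rot: [-0.001, 1.0, 0.0, -0.0]
contact_force: [-0.4, 0.6, -0.6]
opening: 0.508
finger_force: 25.0
```

```bash
cat >> h.py <<'E'
def look(name,tag):
    s=r.get_state();C=cam(name);im=r.snapshot(name);cv2.imwrite(f"pics/{tag}.png",im[:,:,::-1])
    print(s["clock"],s["tool_pos"].round(4),s["eef_rot"].round(4),"qd",abs(s["qd"]).max().round(4));return C,im
def discs(C,im):
    m=cv2.inRange(cv2.cvtColor(im,cv2.COLOR_RGB2HSV),(0,0,232),(180,40,255))
    for c in cv2.findContours(m,cv2.RETR_EXTERNAL,cv2.CHAIN_APPROX_NONE)[0]:
        if cv2.contourArea(c)>600:
            W=np.array([plane(C,*q[0],.0045)[:2] for q in c],np.float32); (x,y),rd=cv2.minEnclosingCircle(W)
            if rd<.04: print("disc",cv2.boundingRect(c),W.mean(0).round(4),np.round([x,y,rd],4))
E
python3 - <<'E'
from h import *
discs(*look("wrist","w3"))
E
```

```text
3.8333 [ 0.4994 -0.1777  0.2018] [-1.2e-03  1.0e+00  4.0e-04 -1.0e-04] qd 0.0052
disc (176, 196, 57, 55) [ 0.5476 -0.304 ] [ 0.5476 -0.3037  0.0305]
disc (192, 111, 61, 61) [ 0.4622 -0.2792] [ 0.4625 -0.2794  0.0301]
```

View pics/w3.png

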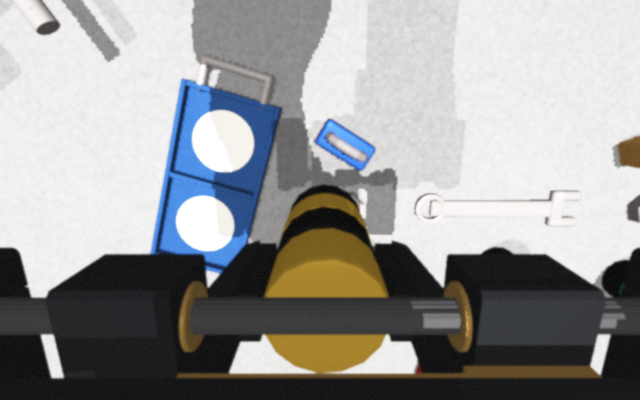

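Blue discs: handle bay (223,140) → (0.4624,-0.2793), other bay (205,222) → (0.5476,-0.3038). That agrees with the fixed cameras, and the spacing is 88.7 mm.

Call:
{"api": "carry_out", "payload": {
  "plan": [
    {"rot": [0,0,0],"xyz": [0.037,-0.1,0],"grip": 255},
    {"rot": [0,0,0],"xyz": [0.037,-0.1,0],"grip": 255},
    {"rot": [0,0,0],"xyz": [0.037,-0.1,0.03],"grip": 255},
    {"rot": [0,0,0],"xyz": [0.037,-0.1,0.07],"grip": 255},
    {"rot": [0,0,0],"xyz": [0.037,-0.1,0.1],"grip": 255},
    {"rot": [0,0,0],"xyz": [0.037,-0.1,0.1],"grip": 255},
    {"rot": [0,0,0],"xyz": [0.037,-0.1,0.1],"grip": 255},
    {"rot": [0,0,0],"xyz": [0.037,-0.1,0.1],"grip": 255}
  ]
}}

```text
clock: 4.55
tool_pos: [0.4638, -0.2788, 0.1031]
eef_rot: [-0.001, 1.0, -0.0, 0.001]
contact_force: [-0.4, -0.4, -0.9]
opening: 0.505
finger_force: 25.0
```

Call:
{"api": "carry_out", "payload": {
  "plan": [
    {"rot": [0,0,0],"xyz": [0,0,0],"grip": 255},
    {"rot": [0,0,0],"xyz": [0,0,0],"grip": 255}
  ]
}}

```text
clock: 4.72
tool_pos: [0.4637, -0.2796, 0.1036]
eef_rot: [0.0, 1.0, -0.001, 0.002]
contact_force: [0.3, -0.8, -1.1]
opening: 0.502
finger_force: 25.0
```

Call:
{"api": "carry_out", "payload": {
  "plan": [
    {"rot": [0,0,0],"xyz": [0,0,0],"grip": 255},
    {"rot": [0,0,0],"xyz": [0,0,0],"grip": 255}
  ]
}}

```text
clock: 4.88
tool_pos: [0.4628, -0.2798, 0.1027]
eef_rot: [0.0, 1.0, -0.0, 0.001]
contact_force: [-0.5, 0.5, -2.0]
opening: 0.505
finger_force: 25.0
```

```bash
python3 - <<'E'
from h import *
C,im=look("scene","s4");C2,im2=look("side","d4")
a=blobs(im,"yellow");b=blobs(im2,"yellow")
print(a[2],b[2])
for z in (.0,): print(proj(C,(.4624,-.2793,.13)),proj(C2,(.4624,-.2793,.13)))
E
```

```text
4.8833 [ 0.4628 -0.2798  0.1027] [ 4.e-04  1.e+00 -4.e-04  8.e-04] qd 0.01
4.9333 [ 0.4626 -0.2797  0.1024] [ 4.e-04  1.e+00 -3.e-04  6.e-04] qd 0.0067
[(1, [327, 144, 12, 14, 46], [333.3, 151.4]), (13, [193, 226, 16, 13, 60], [200.0, 231.6]), (14, [200, 230, 15, 23, 218], [207.3, 242.7]), (17, [202, 258, 19, 11, 120], [211.6, 263.6])] [(1, [108, 0, 20, 12, 210], [117.7, 5.2]), (2, [390, 86, 62, 10, 406], [420.5, 90.6]), (4, [407, 103, 66, 14, 534], [436.9, 109.5]), (7, [261, 152, 20, 25, 168], [270.3, 162.0]), (17, [297, 196, 11, 11, 54], [301.2, 200.2]), (20, [309, 246, 8, 16, 79], [312.8, 253.8]), (21, [309, 273, 34, 24, 529], [325.2, 286.4]), (22, [620, 391, 20, 9, 100], [632.4, 396.4])]
[204.51565602 240.31985241] [326.91777311 244.68798197]
```

The position is right: the can's band in the side view is centred at x=326, against 327 predicted. I lower and release.

Call:
{"api": "carry_out", "payload": {
  "plan": [
    {"rot": [0,0,0],"xyz": [0,0,0.015],"grip": 255},
    {"rot": [0,0,0],"xyz": [0,0,0.025],"grip": 255},
    {"rot": [0,0,0],"xyz": [0,0,0.032],"grip": 255},
    {"rot": [0,0,0],"xyz": [0,0,0.035],"grip": 255},
    {"rot": [0,0,0],"xyz": [0,0,0.035],"grip": 255},
    {"rot": [0,0,0],"xyz": [0,0,0.035],"grip": 255}
  ]
}}

```text
clock: 5.48
tool_pos: [0.4623, -0.2794, 0.0666]
eef_rot: [0.0, 1.0, 0.0, -0.0]
contact_force: [-0.2, -0.3, -1.7]
opening: 0.506
finger_force: 25.0
```

Call:
{"api": "carry_out", "payload": {
  "plan": [
    {"rot": [0,0,0],"xyz": [0,0,0.001],"grip": 255},
    {"rot": [0,0,0],"xyz": [0,0,0.001],"grip": 110},
    {"rot": [0,0,0],"xyz": [0,0,0.001],"grip": 60},
    {"rot": [0,0,0],"xyz": [0,0,0.001],"grip": 30},
    {"rot": [0,0,0],"xyz": [0,0,0.001],"grip": 30},
    {"rot": [0,0,0],"xyz": [0,0,0.001],"grip": 30}
  ]
}}

```text
clock: 5.98
tool_pos: [0.4623, -0.2796, 0.0657]
eef_rot: [0.0, 1.0, 0.0, 0.0]
contact_force: [0.0, 0.4, 0.5]
opening: 0.846
finger_force: 0.0
```

Call:
{"api": "carry_out", "payload": {
  "plan": [
    {"rot": [0,0,0],"xyz": [0,0,-0.03],"grip": 30},
    {"rot": [0,0,0],"xyz": [0,0,-0.07],"grip": 0},
    {"rot": [0,0,0],"xyz": [0,0,-0.11],"grip": 0},
    {"rot": [0,0,0],"xyz": [-0.02,0.02,-0.14],"grip": 0},
    {"rot": [0,0,0],"xyz": [-0.04,0.06,-0.14],"grip": 0},
    {"rot": [0,0,0],"xyz": [-0.04,0.1,-0.14],"grip": 0},
    {"rot": [0,0,0],"xyz": [-0.04,0.14,-0.14],"grip": 0},
    {"rot": [0,0,0],"xyz": [-0.04,0.18,-0.14],"grip": 0}
  ]
}}

```text
clock: 6.65
tool_pos: [0.5024, -0.0977, 0.2059]
eef_rot: [0.001, 1.0, 0.0, 0.0]
contact_force: [0.6, -0.1, 0.7]
opening: 1.0
finger_force: 0.0
```

Call:
{"api": "carry_out", "payload": {
  "plan": [
    {"rot": [0,0,0],"xyz": [0,0.2,0],"grip": 0},
    {"rot": [0,0,0],"xyz": [0,0.2,0],"grip": 0},
    {"rot": [0,0,0],"xyz": [0,0.2,0],"grip": 0},
    {"rot": [0,0,0],"xyz": [0,0.2,0],"grip": 0},
    {"rot": [0,0,0],"xyz": [0,0.2,0],"grip": 0},
    {"rot": [0,0,0],"xyz": [0,0.2,0],"grip": 0},
    {"rot": [0,0,0],"xyz": [0,0.2,0],"grip": 0},
    {"rot": [0,0,0],"xyz": [0,0.2,0],"grip": 0}
  ]
}}

```text
clock: 7.32
tool_pos: [0.5024, 0.0995, 0.2055]
eef_rot: [0.001, 1.0, -0.001, -0.0]
contact_force: [0.2, -0.8, -0.5]
opening: 0.996
finger_force: 0.0
```

Call:
{"api": "carry_out", "payload": {
  "plan": [
    {"rot": [0,0,0],"xyz": [0,0,0],"grip": 0},
    {"rot": [0,0,0],"xyz": [0,0,0],"grip": 0},
    {"rot": [0,0,0],"xyz": [0,0,0],"grip": 0},
    {"rot": [0,0,0],"xyz": [0,0,0],"grip": 0}
  ]
}}

```text
clock: 7.65
tool_pos: [0.5027, 0.0993, 0.2057]
eef_rot: [0.001, 1.0, -0.0, -0.0]
contact_force: [-0.1, -0.1, -0.1]
opening: 0.998
finger_force: 0.0
```

```bash
cat >> h.py <<'E'
from matplotlib import pyplot as _p if False else None
E
sed -i '$d' h.py
cat >> h.py <<'E'
def lock(C,im,col,approx):
    u,v=proj(C,(*approx,.045));h=cv2.cvtColor(im,cv2.COLOR_RGB2HSV)
    lo,hi=((10,80,60),(35,255,255)) if col=="brass" else ((100,100,40),(130,255,255))
    m=cv2.inRange(h,lo,hi);k=np.zeros_like(m);a,b=int(u),int(v);k[max(0,b-60):b+60,max(0,a-70):a+70]=255
    m=cv2.morphologyEx(m&k,cv2.MORPH_CLOSE,np.ones((7,7)))
    c=max(cv2.findContours(m,0,1)[0],key=cv2.contourArea);hull=cv2.convexHull(c)
    W=np.array([plane(C,*q[0],.045)[:2] for q in hull],np.float32);print(col,"px",cv2.boundingRect(c),"top-plane rect",cv2.minAreaRect(W))
    ap=cv2.approxPolyDP(hull,2.5,True)[:,0];print("corners",[(q.tolist(),plane(C,*q,.045)[:2].round(4).tolist(),plane(C,*q,0)[:2].round(4).tolist()) for q in ap])
    x,y,w,g=cv2.boundingRect(c);t=im[max(0,y-20):y+g+20,max(0,x-20):x+w+20];return cv2.resize(t,None,fx=6,fy=6,interpolation=0)[:600,:800],(x-20,y-20)
E
python3 - <<'E'
from h import *
C,im=look("wrist","w5");discs(C,im)
t,o=lock(C,im,"brass",(.466,.137));print(o);cv2.imwrite("pics/w5c.png",t[:,:,::-1])
E
```

```text
7.65 [0.5027 0.0993 0.2057] [ 1.3e-03  1.0e+00 -1.0e-04 -0.0e+00] qd 0.0068
disc (414, 336, 61, 36) [0.7126 0.2382] [0.7131 0.2365 0.0379]
disc (470, 190, 58, 55) [0.5456 0.2815] [0.5461 0.2814 0.0304]
disc (509, 106, 62, 62) [0.4621 0.3113] [0.4625 0.3113 0.0304]
disc (225, 89, 78, 64) [0.4382 0.0385] [0.4384 0.0371 0.0396]
brass px (340, 123, 61, 44) top-plane rect ((0.4644484221935272, 0.1384584903717041), (0.027169018983840942, 0.049874190241098404), 19.653745651245117)
corners [([394, 125], [0.4484, 0.1588], [0.4502, 0.1676]), ([399, 149], [0.469, 0.1643], [0.474, 0.1739]), ([353, 166], [0.484, 0.124], [0.4912, 0.1276]), ([348, 164], [0.4822, 0.1195], [0.4891, 0.1225]), ([340, 144], [0.4645, 0.1122], [0.4688, 0.1141]), ([341, 138], [0.4594, 0.113], [0.4629, 0.115]), ([382, 123], [0.4466, 0.1484], [0.4483, 0.1556])]
(320, 103)
```

View pics/w5c.png

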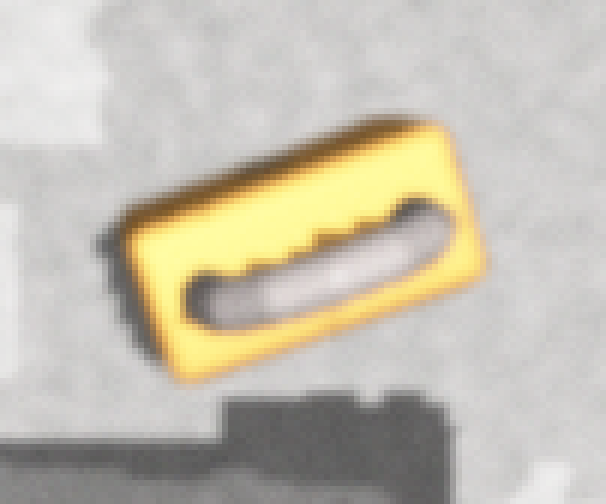

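The crop shows the brass lock's top face with corners near px (343,143), (394,125), (400,148) and (351,166). Its long axis runs about 20° off world y. I check the nut's distance before opening the fingers there.

```bash
python3 - <<'E'
from h import *
C=cam("wrist");print("lock",plane(C,372.1,145.5,.045).round(4),[plane(C,u,v,.045).round(4) for u,v in((347.1,154.6),(397.1,136.3))])
S=cam("scene");print("nut scene",plane(S,357,166,.01).round(3))
im=cv2.imread("pics/w5.png",0)
u,v=proj(C,plane(S,357,166,.01)).round();print("nut in wrist",u,v)
print("green can",proj(C,(.6116,.1565,.1)))
print(r.get_state()["q"].round(3))
E
```

```text
lock [0.4659 0.1407 0.045 ] [array([0.4738, 0.1188, 0.045 ]), array([0.458 , 0.1623, 0.045 ])]
nut scene [0.533 0.154 0.01 ]
nut in wrist 378.0 208.0
green can [393.66591728 327.60454877]
[-0.024  0.614 -0.418  1.931  0.384  0.675  0.89 ]
```

View pics/w5.png

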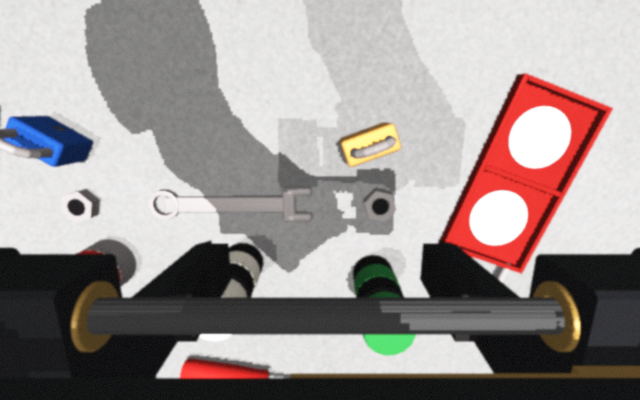

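Nut at (378,207), about 66 mm from the lock. I'll open to about 48 mm only, turn the tool 70° and go over the lock.

Call:
{"api": "carry_out", "payload": {
  "plan": [
    {"rot": [0,0,1.222],"xyz": [0.037,0.0405,0],"grip": 110},
    {"rot": [0,0,1.222],"xyz": [0.037,0.0405,0.02],"grip": 110},
    {"rot": [0,0,1.222],"xyz": [0.037,0.0405,0.04],"grip": 110},
    {"rot": [0,0,1.222],"xyz": [0.037,0.0405,0.06],"grip": 110},
    {"rot": [0,0,1.222],"xyz": [0.037,0.0405,0.08],"grip": 110},
    {"rot": [0,0,1.222],"xyz": [0.037,0.0405,0.08],"grip": 110},
    {"rot": [0,0,1.222],"xyz": [0.037,0.0405,0.08],"grip": 110},
    {"rot": [0,0,1.222],"xyz": [0.037,0.0405,0.08],"grip": 110}
  ]
}}

```text
clock: 8.37
tool_pos: [0.4655, 0.1409, 0.1253]
eef_rot: [0.482, 0.876, -0.0, -0.0]
contact_force: [0.7, -0.2, 0.6]
opening: 0.571
finger_force: 0.0
```

Call:
{"api": "carry_out", "payload": {
  "plan": [
    {"rot": [0,0,0.222],"xyz": [0,0,0],"grip": 110},
    {"rot": [0,0,0.222],"xyz": [0,0,0],"grip": 110},
    {"rot": [0,0,0.222],"xyz": [0,0,0],"grip": 110},
    {"rot": [0,0,0.222],"xyz": [0,0,0],"grip": 110}
  ]
}}

```text
clock: 8.7
tool_pos: [0.4657, 0.141, 0.1257]
eef_rot: [0.573, 0.82, 0.0, 0.0]
contact_force: [-0.5, 0.3, -0.1]
opening: 0.569
finger_force: 0.0
```

```bash
python3 - <<'E'
from h import *
C,im=look("wrist","w6");s=r.get_state()
A=R.from_quat(s["eef_rot"]).as_matrix();print(A.round(3),s["q"].round(3),s["opening"])
print("goal delta tool",A.T@(np.array([.4655,.1397,.017])-s["tool_pos"]), "yaw y",np.degrees(np.arctan2(A[1,1],A[0,1])))
E
```

```text
8.7 [0.4657 0.141  0.1257] [5.729e-01 8.196e-01 0.000e+00 1.000e-04] qd 0.01
[[-0.344  0.939  0.   ]
 [ 0.939  0.344  0.   ]
 [ 0.     0.    -1.   ]] [-0.379  0.706 -0.016  2.083  0.029  0.352 -0.068] 0.5741272402455108
goal delta tool [-0.00110642 -0.00062124  0.10872603] yaw y 20.095509012069233
```

View pics/w6.png

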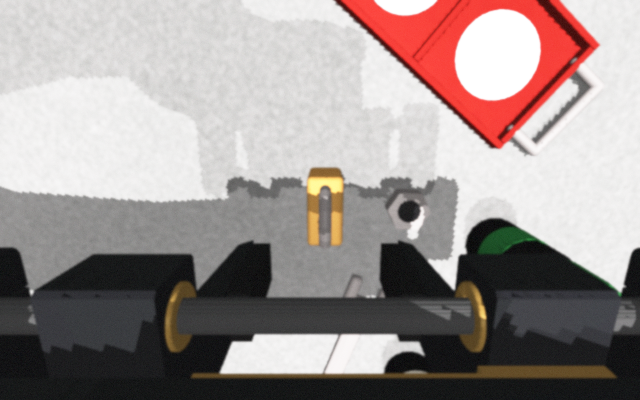

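The lock is aligned, vertical at col 325 and midway between the fingers, with the nut clear at (407,210). Descending and closing.

Call:
{"api": "carry_out", "payload": {
  "plan": [
    {"rot": [0,0,0],"xyz": [-0.001,0,0.03],"grip": 110},
    {"rot": [0,0,0],"xyz": [-0.001,0,0.06],"grip": 110},
    {"rot": [0,0,0],"xyz": [-0.001,0,0.085],"grip": 110},
    {"rot": [0,0,0],"xyz": [-0.001,0,0.1],"grip": 110},
    {"rot": [0,0,0],"xyz": [-0.001,0,0.108],"grip": 110},
    {"rot": [0,0,0],"xyz": [-0.001,0,0.108],"grip": 110},
    {"rot": [0,0,0],"xyz": [-0.001,0,0.108],"grip": 110}
  ]
}}

```text
clock: 9.33
tool_pos: [0.4661, 0.14, 0.0179]
eef_rot: [0.574, 0.819, 0.0, -0.0]
contact_force: [0.3, 0.1, -0.6]
opening: 0.571
finger_force: 0.0
```

Call:
{"api": "carry_out", "payload": {
  "plan": [
    {"rot": [0,0,0],"xyz": [0,0,0],"grip": 255},
    {"rot": [0,0,0],"xyz": [0,0,0],"grip": 255},
    {"rot": [0,0,0],"xyz": [0,0,0],"grip": 255},
    {"rot": [0,0,0],"xyz": [0,0,0],"grip": 255},
    {"rot": [0,0,0],"xyz": [0,0,0],"grip": 255},
    {"rot": [0,0,0],"xyz": [0,0,0],"grip": 255}
  ],
  "squeeze": 35
}}

```text
clock: 9.83
tool_pos: [0.4661, 0.1401, 0.0184]
eef_rot: [0.574, 0.819, 0.0, 0.0]
contact_force: [-0.6, 0.1, 5.9]
opening: 0.281
finger_force: 35.0
```

Gripped (24.7 mm). I lift and carry it to the blue tray's outer bay.

Call:
{"api": "carry_out", "payload": {
  "plan": [
    {"rot": [0,0,0],"xyz": [0,0,-0.03],"grip": 255},
    {"rot": [0,0,0],"xyz": [0,0,-0.07],"grip": 255},
    {"rot": [0,0,0],"xyz": [0,0,-0.11],"grip": 255},
    {"rot": [0,0,0],"xyz": [-0.025,-0.005,-0.14],"grip": 255},
    {"rot": [0,0,0],"xyz": [-0.065,-0.011,-0.14],"grip": 255},
    {"rot": [0,0,0],"xyz": [-0.105,-0.018,-0.14],"grip": 255},
    {"rot": [0,0,0],"xyz": [-0.145,-0.025,-0.14],"grip": 255},
    {"rot": [0,0,0],"xyz": [-0.185,-0.032,-0.14],"grip": 255}
  ]
}}

```text
clock: 10.5
tool_pos: [0.4986, -0.0466, 0.1578]
eef_rot: [0.574, 0.819, -0.0, -0.0]
contact_force: [1.3, 0.5, -2.9]
opening: 0.287
finger_force: 35.0
```

Call:
{"api": "carry_out", "payload": {
  "plan": [
    {"rot": [0,0,-0.94],"xyz": [-0.26,-0.044,0],"grip": 255},
    {"rot": [0,0,-0.94],"xyz": [-0.26,-0.044,0],"grip": 255},
    {"rot": [0,0,-0.94],"xyz": [-0.26,-0.044,0],"grip": 255},
    {"rot": [0,0,-0.94],"xyz": [-0.26,-0.044,0],"grip": 255},
    {"rot": [0,0,-0.94],"xyz": [-0.26,-0.044,0],"grip": 255},
    {"rot": [0,0,-0.94],"xyz": [-0.26,-0.044,0],"grip": 255},
    {"rot": [0,0,-0.94],"xyz": [-0.26,-0.044,0],"grip": 255},
    {"rot": [0,0,-0.94],"xyz": [-0.26,-0.044,0],"grip": 255}
  ]
}}

```text
clock: 11.17
tool_pos: [0.5443, -0.3118, 0.1565]
eef_rot: [0.143, 0.99, -0.002, -0.0]
contact_force: [-0.5, 0.0, -2.3]
opening: 0.282
finger_force: 35.0
```

Call:
{"api": "carry_out", "payload": {
  "plan": [
    {"rot": [0,0,0],"xyz": [0,0,0],"grip": 255},
    {"rot": [0,0,0],"xyz": [0,0,0],"grip": 255},
    {"rot": [0,0,0],"xyz": [0,0,0],"grip": 255},
    {"rot": [0,0,0],"xyz": [0,0,0],"grip": 255}
  ]
}}

```text
clock: 11.5
tool_pos: [0.5463, -0.3028, 0.1577]
eef_rot: [0.14, 0.99, 0.0, -0.0]
contact_force: [-0.3, -0.1, -3.2]
opening: 0.281
finger_force: 35.0
```

```bash
cat >> h.py <<'E'
def todo(x,y,z):
    s=r.get_state();A=R.from_quat(s["eef_rot"]).as_matrix()
    print("tcp",s["tool_pos"].round(4),"tool delta",(A.T@(np.array([x,y,z])-s["tool_pos"])).round(4),"yaw of tool y",np.degrees(np.arctan2(A[1,1],A[0,1])).round(2),"q",s["q"].round(2),"F",s["contact_force"].round(1))
E
python3 - <<'E'
from h import *
C,im=look("wrist","w7");discs(C,im);todo(.5476,-.3038,.023)
E
```

```text
11.5 [ 0.5463 -0.3028  0.1577] [ 1.404e-01  9.901e-01  2.000e-04 -3.000e-04] qd 0.0061
disc (338, 336, 50, 36) [ 0.7217 -0.3134] [ 0.7275 -0.3147  0.03  ]
disc (263, 336, 69, 37) [ 0.71   -0.3824] [ 0.7153 -0.3824  0.0361]
tcp [ 0.5464 -0.303   0.1578] tool delta [-0.0015 -0.0004  0.1348] yaw of tool y 73.86 q [ 0.67  0.81 -0.43  1.63  0.44  0.79  1.33] F [ 0.6  0.5 -3.5]
```

View pics/w7.png

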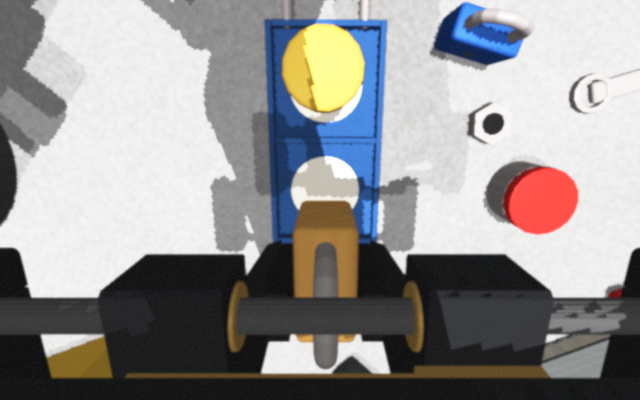

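The disc (325,188) and lock (326) are aligned, and the yellow can stands on its disc. Lowering.

Call:
{"api": "carry_out", "payload": {
  "plan": [
    {"rot": [0,0,0],"xyz": [-0.001,0,0.03],"grip": 255},
    {"rot": [0,0,0],"xyz": [-0.001,0,0.065],"grip": 255},
    {"rot": [0,0,0],"xyz": [-0.001,0,0.095],"grip": 255},
    {"rot": [0,0,0],"xyz": [-0.001,0,0.115],"grip": 255},
    {"rot": [0,0,0],"xyz": [-0.001,0,0.127],"grip": 255},
    {"rot": [0,0,0],"xyz": [-0.001,0,0.133],"grip": 255},
    {"rot": [0,0,0],"xyz": [-0.001,0,0.135],"grip": 255},
    {"rot": [0,0,0],"xyz": [-0.001,0,0.135],"grip": 255}
  ]
}}

```text
clock: 12.22
tool_pos: [0.548, -0.3044, 0.0234]
eef_rot: [0.141, 0.99, -0.0, 0.001]
contact_force: [-0.1, -0.1, -2.2]
opening: 0.282
finger_force: 35.0
```

Call:
{"api": "carry_out", "payload": {
  "plan": [
    {"rot": [0,0,0],"xyz": [0,0,0],"grip": 255},
    {"rot": [0,0,0],"xyz": [0,0,0.001],"grip": 255},
    {"rot": [0,0,0],"xyz": [0,0,0.001],"grip": 255}
  ]
}}

```text
clock: 12.47
tool_pos: [0.5479, -0.3049, 0.0226]
eef_rot: [0.141, 0.99, -0.0, 0.001]
contact_force: [0.2, -0.2, -2.3]
opening: 0.281
finger_force: 35.0
```

Call:
{"api": "carry_out", "payload": {
  "plan": [
    {"rot": [0,0,0],"xyz": [0,0,0.001],"grip": 255},
    {"rot": [0,0,0],"xyz": [0,0,0.001],"grip": 255},
    {"rot": [0,0,0],"xyz": [0,0,0.001],"grip": 170},
    {"rot": [0,0,0],"xyz": [0,0,0.001],"grip": 120},
    {"rot": [0,0,0],"xyz": [0,0,0.001],"grip": 110},
    {"rot": [0,0,0],"xyz": [0,0,0.001],"grip": 110},
    {"rot": [0,0,0],"xyz": [0,0,0.001],"grip": 110}
  ]
}}

```text
clock: 13.05
tool_pos: [0.5473, -0.3045, 0.0207]
eef_rot: [0.141, 0.99, 0.0, 0.0]
contact_force: [0.3, 0.2, -0.2]
opening: 0.567
finger_force: 0.0
```

Call:
{"api": "carry_out", "payload": {
  "plan": [
    {"rot": [0,0,0],"xyz": [0,0,-0.02],"grip": 110},
    {"rot": [0,0,0],"xyz": [0,0,-0.05],"grip": 110},
    {"rot": [0,0,0],"xyz": [0,0,-0.09],"grip": 110},
    {"rot": [0,0,0],"xyz": [0,0,-0.13],"grip": 110},
    {"rot": [0,0,0],"xyz": [0,0,-0.17],"grip": 110},
    {"rot": [0,0,0],"xyz": [0,0,-0.18],"grip": 0},
    {"rot": [0,0,0],"xyz": [0,0,-0.18],"grip": 0}
  ]
}}

```text
clock: 13.63
tool_pos: [0.5495, -0.3052, 0.2045]
eef_rot: [0.141, 0.99, -0.001, 0.004]
contact_force: [0.8, -0.2, -0.2]
opening: 0.7
finger_force: 0.0
```

```bash
python3 - <<'E'
from h import *
C,im=look("side","d8");cv2.imwrite("pics/d8c.png",cv2.resize(im[180:380,220:480],None,fx=3,fy=3)[:,:,::-1])
todo(.61,.135,.2)
print(proj(C,(.5476,-.3038,.03)),proj(C,(.4624,-.2793,.03)))
E
```

```text
13.6333 [ 0.5495 -0.3052  0.2045] [ 0.1411  0.99   -0.001   0.0037] qd 0.0713
tcp [ 0.5478 -0.3049  0.2018] tool delta [0.0631 0.4397 0.0013] yaw of tool y 73.78 q [ 0.68  0.76 -0.46  1.59  0.41  0.88  1.36] F [-0.6  0.2 -0.8]
[391.59611048 303.49032288] [326.26718348 303.12112657]
```

View pics/d8c.png

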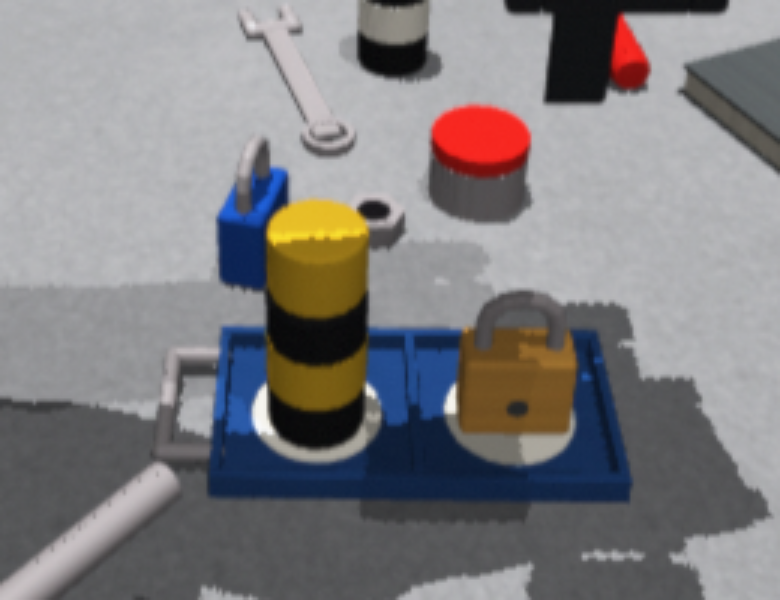

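Both blue-tray items stand upright: the can at crop (318,325) and the padlock at (517,380), each centred on its disc. Now the green can.

Call:
{"api": "carry_out", "payload": {
  "plan": [
    {"rot": [0,0,0],"xyz": [0.021,0.457,0],"grip": 0},
    {"rot": [0,0,0],"xyz": [0.021,0.457,0],"grip": 0},
    {"rot": [0,0,0],"xyz": [0.021,0.457,0],"grip": 0},
    {"rot": [0,0,0],"xyz": [0.021,0.457,0],"grip": 0},
    {"rot": [0,0,0],"xyz": [0.021,0.457,0],"grip": 0},
    {"rot": [0,0,0],"xyz": [0.021,0.457,0],"grip": 0},
    {"rot": [0,0,0],"xyz": [0.021,0.457,0],"grip": 0},
    {"rot": [0,0,0],"xyz": [0.021,0.457,0],"grip": 0}
  ]
}}

```text
clock: 14.35
tool_pos: [0.624, 0.0211, 0.1978]
eef_rot: [0.141, 0.99, -0.001, -0.002]
contact_force: [0.6, 0.7, 0.0]
opening: 1.001
finger_force: 0.0
```

Call:
{"api": "carry_out", "payload": {
  "plan": [
    {"rot": [0,0,0],"xyz": [0.005,0.124,0],"grip": 0},
    {"rot": [0,0,0],"xyz": [0.005,0.124,0],"grip": 0},
    {"rot": [0,0,0],"xyz": [0.005,0.124,0],"grip": 0},
    {"rot": [0,0,0],"xyz": [0.005,0.124,0],"grip": 0},
    {"rot": [0,0,0],"xyz": [0.005,0.124,0],"grip": 0},
    {"rot": [0,0,0],"xyz": [0.005,0.124,0],"grip": 0},
    {"rot": [0,0,0],"xyz": [0.005,0.124,0],"grip": 0},
    {"rot": [0,0,0],"xyz": [0.005,0.124,0],"grip": 0}
  ]
}}

```text
clock: 15.02
tool_pos: [0.655, 0.1372, 0.1998]
eef_rot: [0.142, 0.99, -0.001, -0.001]
contact_force: [-0.0, -0.1, 1.0]
opening: 0.999
finger_force: 0.0
```

```bash
python3 - <<'E'
from h import *
C,im=look("wrist","w9");discs(C,im)
m,l,b=blobs(im,"green",300)
for i,s,ce in b:
    c=cv2.findContours((l==i).astype(np.uint8),0,1)[0][0]
    W=np.array([plane(C,*q[0],.11)[:2] for q in c],np.float32);print(s,ce,plane(C,*ce,.11).round(4),"circle",np.round([*cv2.minEnclosingCircle(W)[0],cv2.minEnclosingCircle(W)[1]],4))
todo(.6116,.1565,.062)
E
```

```text
15.0167 [0.655  0.1372 0.1998] [ 1.424e-01  9.898e-01 -1.100e-03 -6.000e-04] qd 0.0113
disc (532, 206, 67, 46) [0.7741 0.3614] [0.7776 0.3618 0.0379]
disc (92, 152, 62, 58) [ 0.598  -0.0619] [ 0.5989 -0.059   0.0311]
disc (182, 50, 55, 45) [0.5296 0.0617] [0.5297 0.0611 0.0262]
disc (287, 24, 38, 37) [0.5281 0.1549] [0.5284 0.155  0.0171]
disc (413, 0, 68, 57) [0.5492 0.2807] [0.5465 0.2814 0.0303]
[297, 109, 62, 63, 3043] [327.0, 140.6] [0.61   0.1512 0.11  ] circle [0.6104 0.151  0.0211]
tcp [0.6551 0.1376 0.2002] tool delta [0.0471 0.0061 0.1382] yaw of tool y 73.64 q [-0.07  0.81 -0.4   1.45  0.35  0.95  0.72] F [-0.7  0.4  0.5]
```

View pics/w9.png

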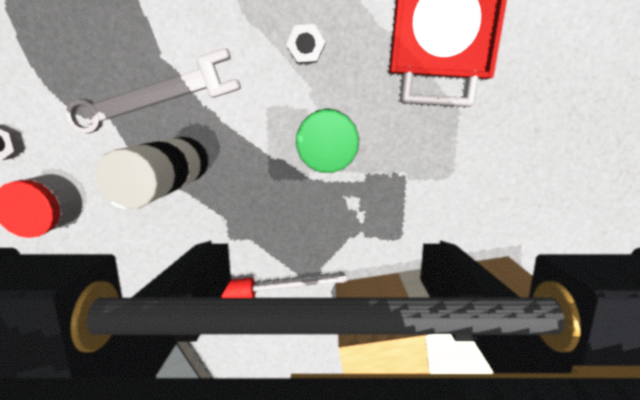

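Green cap at (327,141) → (0.610,0.151), radius 21 mm as expected. The box and the white can are well clear. Grasping.

Call:
{"api": "carry_out", "payload": {
  "plan": [
    {"rot": [0,0,0],"xyz": [0.03,0,0.01],"grip": 0},
    {"rot": [0,0,0],"xyz": [0.047,0,0.03],"grip": 0},
    {"rot": [0,0,0],"xyz": [0.047,0,0.05],"grip": 0},
    {"rot": [0,0,0],"xyz": [0.047,0,0.06],"grip": 0},
    {"rot": [0,0,0],"xyz": [0.047,0,0.09],"grip": 0},
    {"rot": [0,0,0],"xyz": [0.047,0,0.12],"grip": 0},
    {"rot": [0,0,0],"xyz": [0.047,0,0.138],"grip": 0},
    {"rot": [0,0,0],"xyz": [0.047,0,0.138],"grip": 0}
  ],
  "squeeze": 25
}}

```text
clock: 15.73
tool_pos: [0.6083, 0.1508, 0.059]
eef_rot: [0.142, 0.99, -0.002, -0.003]
contact_force: [-1.6, -0.5, -0.7]
opening: 1.004
finger_force: 0.0
```

Call:
{"api": "carry_out", "payload": {
  "plan": [
    {"rot": [0,0,0],"xyz": [0,0,0],"grip": 0},
    {"rot": [0,0,0],"xyz": [0,0,0],"grip": 255},
    {"rot": [0,0,0],"xyz": [0,0,0],"grip": 255},
    {"rot": [0,0,0],"xyz": [0,0,0],"grip": 255},
    {"rot": [0,0,0],"xyz": [0,0,0],"grip": 255},
    {"rot": [0,0,0],"xyz": [0,0,0],"grip": 255},
    {"rot": [0,0,0],"xyz": [0,0,0],"grip": 255}
  ]
}}

```text
clock: 16.32
tool_pos: [0.6104, 0.1532, 0.0632]
eef_rot: [0.141, 0.99, 0.0, 0.0]
contact_force: [0.2, 0.3, -0.4]
opening: 0.571
finger_force: 0.0
```

```bash
python3 - <<'E'
from h import *
todo(.5455,.2815,.15);print(r.get_state()["opening"])
E
```

```text
tcp [0.6104 0.1532 0.0632] tool delta [ 0.098   0.1052 -0.0868] yaw of tool y 73.8 q [-0.15  0.94 -0.31  1.67  0.45  0.61  0.57] F [ 0.2  0.3 -0.4]
0.5711329952015132
```

Call:
{"api": "carry_out", "payload": {
  "plan": [
    {"rot": [0,0,0],"xyz": [0,0,0],"grip": 255},
    {"rot": [0,0,0],"xyz": [0,0,0],"grip": 255},
    {"rot": [0,0,0],"xyz": [0,0,0],"grip": 255},
    {"rot": [0,0,0],"xyz": [0,0,0],"grip": 255}
  ]
}}

```text
clock: 16.65
tool_pos: [0.6101, 0.1529, 0.0629]
eef_rot: [0.141, 0.99, -0.0, 0.0]
contact_force: [-0.9, -0.3, 1.9]
opening: 0.502
finger_force: 25.0
```

Call:
{"api": "carry_out", "payload": {
  "plan": [
    {"rot": [0,0,0],"xyz": [0,0,-0.03],"grip": 255},
    {"rot": [0,0,0],"xyz": [0,0,-0.07],"grip": 255},
    {"rot": [0,0,0],"xyz": [0.02,0.022,-0.087],"grip": 255},
    {"rot": [0,0,0],"xyz": [0.045,0.05,-0.087],"grip": 255},
    {"rot": [0,0,0],"xyz": [0.07,0.076,-0.087],"grip": 255},
    {"rot": [0,0,0],"xyz": [0.098,0.105,-0.087],"grip": 255},
    {"rot": [0,0,0],"xyz": [0.098,0.105,-0.06],"grip": 255},
    {"rot": [0,0,0],"xyz": [0.098,0.105,-0.04],"grip": 255}
  ]
}}

```text
clock: 17.32
tool_pos: [0.5432, 0.2861, 0.1026]
eef_rot: [0.138, 0.99, 0.002, -0.0]
contact_force: [0.3, -1.5, -1.8]
opening: 0.502
finger_force: 25.0
```

Call:
{"api": "carry_out", "payload": {
  "plan": [
    {"rot": [0,0,0],"xyz": [0,0,0],"grip": 255},
    {"rot": [0,0,0],"xyz": [0,0,0],"grip": 255},
    {"rot": [0,0,0],"xyz": [0,0,0],"grip": 255},
    {"rot": [0,0,0],"xyz": [0,0,0],"grip": 255}
  ]
}}

```text
clock: 17.65
tool_pos: [0.5464, 0.2812, 0.1039]
eef_rot: [0.142, 0.99, 0.001, 0.001]
contact_force: [0.6, 0.4, -1.1]
opening: 0.508
finger_force: 25.0
```

```bash
python3 - <<'E'
from h import *
C,im=look("scene","s10");C2,im2=look("side","d10");D,im3=look("wrist","w10");discs(D,im3)
for n,c,i in(("scene",C,im),("side",C2,im2)): print(n,[(s,ce) for k,s,ce in blobs(i,"green",40)[2]],"expect",proj(c,(.546,.2816,.13)),proj(c,(.546,.2816,.06)))
todo(.546,.2816,.068)
E
```

```text
17.65 [0.5464 0.2812 0.1039] [1.416e-01 9.899e-01 7.000e-04 9.000e-04] qd 0.0041
17.7 [0.5464 0.2812 0.1039] [1.415e-01 9.899e-01 7.000e-04 9.000e-04] qd 0.0025
17.75 [0.5463 0.2812 0.1039] [1.415e-01 9.899e-01 7.000e-04 8.000e-04] qd 0.006
disc (357, 339, 63, 34) [0.6931 0.2959] [0.6973 0.2929 0.027 ]
disc (232, 337, 64, 35) [0.6619 0.191 ] [0.6669 0.1916 0.0275]
disc (23, 254, 54, 43) [0.5398 0.0562] [0.5433 0.0579 0.023 ]
disc (287, 163, 75, 33) [0.5288 0.286 ] [0.5334 0.284  0.0272]
disc (289, 27, 90, 96) [0.4621 0.3117] [0.4626 0.3116 0.0303]
scene [([539, 78, 30, 24, 479], [554.3, 88.9]), ([388, 95, 14, 18, 144], [395.4, 105.1]), ([382, 120, 16, 10, 104], [389.9, 125.2])] expect [391.30121437 104.15559577] [388.30033215 126.08484221]
side [([80, 0, 21, 16, 279], [90.0, 7.0]), ([377, 33, 22, 20, 373], [387.0, 41.9]), ([374, 69, 20, 24, 397], [382.8, 80.5]), ([296, 88, 7, 11, 68], [299.1, 92.7]), ([285, 109, 18, 13, 199], [293.5, 115.6])] expect [292.17577916  91.06882502] [293.09136139 120.08844861]
tcp [0.5461 0.2813 0.1037] tool delta [0.0002 0.0002 0.0357] yaw of tool y 73.75 q [-0.38  0.86 -0.31  1.7   0.41  0.64  0.37] F [-0.1  0.2 -1. ]
```

View pics/w10.png

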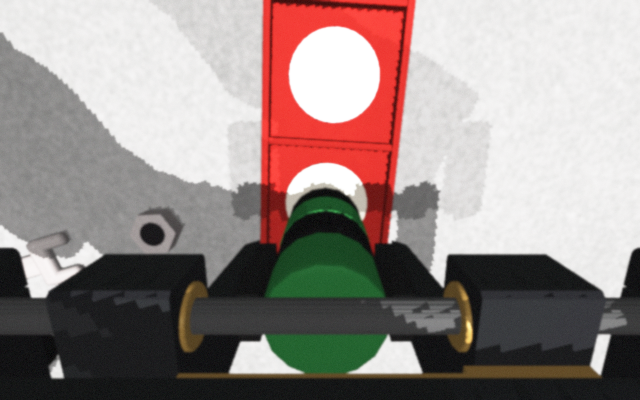

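The red disc (326,195) lies right under the held can, and the other disc is at (335,75) → (0.4626,0.3116). Lowering and releasing.

Call:
{"api": "carry_out", "payload": {
  "plan": [
    {"rot": [0,0,0],"xyz": [0,0,0.015],"grip": 255},
    {"rot": [0,0,0],"xyz": [0,0,0.025],"grip": 255},
    {"rot": [0,0,0],"xyz": [0,0,0.032],"grip": 255},
    {"rot": [0,0,0],"xyz": [0,0,0.036],"grip": 255},
    {"rot": [0,0,0],"xyz": [0,0,0.037],"grip": 255},
    {"rot": [0,0,0],"xyz": [0,0,0.037],"grip": 255},
    {"rot": [0,0,0],"xyz": [0,0,0.037],"grip": 255}
  ]
}}

```text
clock: 18.38
tool_pos: [0.5448, 0.2804, 0.0666]
eef_rot: [0.141, 0.99, -0.001, -0.0]
contact_force: [-2.2, -2.1, 7.5]
opening: 0.503
finger_force: 25.0
```

Call:
{"api": "carry_out", "payload": {
  "plan": [
    {"rot": [0,0,0],"xyz": [0,0,0],"grip": 110},
    {"rot": [0,0,0],"xyz": [0,0,0],"grip": 60},
    {"rot": [0,0,0],"xyz": [0,0,0],"grip": 30},
    {"rot": [0,0,0],"xyz": [0,0,0],"grip": 30},
    {"rot": [0,0,0],"xyz": [0,0,0],"grip": 30},
    {"rot": [0,0,0],"xyz": [0,0,0],"grip": 30}
  ]
}}

```text
clock: 18.88
tool_pos: [0.5453, 0.2814, 0.0656]
eef_rot: [0.141, 0.99, 0.0, -0.0]
contact_force: [-0.3, 0.4, -0.0]
opening: 0.879
finger_force: 0.0
```

Call:
{"api": "carry_out", "payload": {
  "plan": [
    {"rot": [0,0,0],"xyz": [0,0,-0.03],"grip": 30},
    {"rot": [0,0,0],"xyz": [0,0,-0.07],"grip": 30},
    {"rot": [0,0,0],"xyz": [0,0,-0.11],"grip": 30},
    {"rot": [0,0,0],"xyz": [0,0,-0.14],"grip": 0},
    {"rot": [0,0,0],"xyz": [0,0,-0.14],"grip": 0},
    {"rot": [0,0,0],"xyz": [0,0,-0.14],"grip": 0}
  ]
}}

```text
clock: 19.38
tool_pos: [0.5463, 0.2819, 0.2077]
eef_rot: [0.141, 0.99, 0.001, 0.002]
contact_force: [-0.4, -0.8, 0.3]
opening: 1.004
finger_force: 0.0
```

```bash
python3 - <<'E'
from h import *
todo(.52,-.12,.2)
E
```

```text
tcp [0.5463 0.2819 0.2077] tool delta [-0.087  -0.3933  0.0067] yaw of tool y 73.78 q [-0.34  0.73 -0.38  1.63  0.34  0.85  0.43] F [-0.4 -0.8  0.3]
```

Call:
{"api": "carry_out", "payload": {
  "plan": [
    {"rot": [0,0,0],"xyz": [-0.087,-0.393,0],"grip": 0},
    {"rot": [0,0,0],"xyz": [-0.087,-0.393,0],"grip": 0},
    {"rot": [0,0,0],"xyz": [-0.087,-0.393,0],"grip": 0},
    {"rot": [0,0,0],"xyz": [-0.087,-0.393,0],"grip": 0},
    {"rot": [0,0,0],"xyz": [-0.087,-0.393,0],"grip": 0},
    {"rot": [0,0,0],"xyz": [-0.087,-0.393,0],"grip": 0},
    {"rot": [0,0,0],"xyz": [-0.087,-0.393,0],"grip": 0},
    {"rot": [0,0,0],"xyz": [-0.087,-0.393,0],"grip": 0}
  ]
}}

```text
clock: 20.05
tool_pos: [0.522, -0.0534, 0.2041]
eef_rot: [0.141, 0.99, -0.0, -0.002]
contact_force: [0.8, -0.2, 0.9]
opening: 1.002
finger_force: 0.0
```

Call:
{"api": "carry_out", "payload": {
  "plan": [
    {"rot": [0,0,0],"xyz": [-0.015,-0.068,0],"grip": 0},
    {"rot": [0,0,0],"xyz": [-0.015,-0.068,0],"grip": 0},
    {"rot": [0,0,0],"xyz": [-0.015,-0.068,0],"grip": 0},
    {"rot": [0,0,0],"xyz": [-0.015,-0.068,0],"grip": 0},
    {"rot": [0,0,0],"xyz": [-0.015,-0.068,0],"grip": 0},
    {"rot": [0,0,0],"xyz": [-0.015,-0.068,0],"grip": 0},
    {"rot": [0,0,0],"xyz": [-0.015,-0.068,0],"grip": 0}
  ]
}}

```text
clock: 20.63
tool_pos: [0.5192, -0.1188, 0.2055]
eef_rot: [0.139, 0.99, 0.001, -0.0]
contact_force: [0.4, 0.1, -0.1]
opening: 0.997
finger_force: 0.0
```

```bash
python3 - <<'E'
from h import *
C,im=look("wrist","w11")
t,o=lock(C,im,"blue",(.463,-.16));print(o);cv2.imwrite("pics/w11c.png",t[:,:,::-1])
todo(.463,-.16,.018)
s=cam("scene");print("nut",plane(s,281,249,.01))
E
```

```text
20.6333 [ 0.5192 -0.1188  0.2055] [ 1.393e-01  9.903e-01  5.000e-04 -3.000e-04] qd 0.0053
blue px (233, 117, 62, 41) top-plane rect ((0.46151408553123474, -0.1581684798002243), (0.05040817707777023, 0.026734886690974236), 58.488624572753906)
corners [([238, 119], [0.4413, -0.1746], [0.4393, -0.1855]), ([250, 117], [0.4425, -0.1641], [0.4407, -0.1735]), ([293, 130], [0.4632, -0.1318], [0.4644, -0.1364]), ([290, 151], [0.4798, -0.1398], [0.4835, -0.1456]), ([281, 157], [0.4827, -0.1491], [0.4868, -0.1562]), ([235, 144], [0.4607, -0.1844], [0.4615, -0.1967])]
(213, 97)
tcp [ 0.5192 -0.1191  0.2056] tool delta [ 0.0426 -0.055   0.1875] yaw of tool y 73.97 q [ 0.41  0.64 -0.44  1.87  0.4   0.72  1.03] F [-0.9 -0.4  0.1]
nut [ 0.53310621 -0.15588973  0.01      ]
```

View pics/w11c.png

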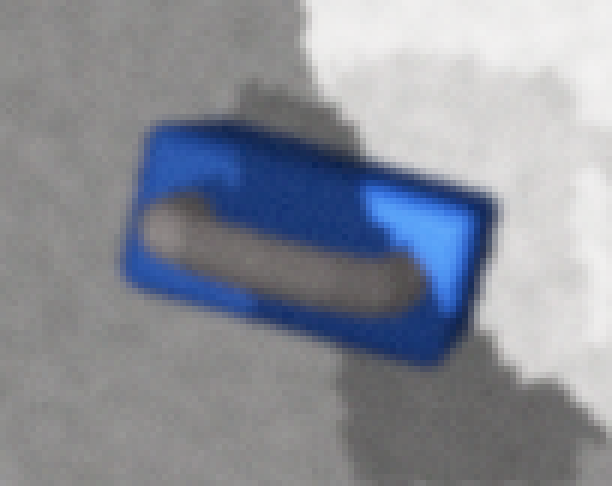

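The blue lock's top-face centre is near px (262,137), with its long axis at yaw 58.5°, the same as in the first overview. Computing its centre and the turn.

```bash
python3 - <<'E'
from h import *
C=cam("wrist");P=plane(C,262.3,137.3,.045);print(P.round(4),proj(C,(.4615,-.1582,.045)));todo(P[0],P[1],.125)
E
```

```text
[ 0.4618 -0.1598  0.045 ] [263.92207043 136.47893337]
tcp [ 0.5192 -0.1191  0.2056] tool delta [ 0.0439 -0.0551  0.0805] yaw of tool y 73.97 q [ 0.41  0.64 -0.44  1.87  0.4   0.72  1.03] F [-0.9 -0.4  0.1]
```

Call:
{"api": "carry_out", "payload": {
  "plan": [
    {"rot": [0,0,1.84],"xyz": [0.044,-0.055,0],"grip": 110},
    {"rot": [0,0,1.84],"xyz": [0.044,-0.055,0],"grip": 110},
    {"rot": [0,0,1.84],"xyz": [0.044,-0.055,0.02],"grip": 110},
    {"rot": [0,0,1.84],"xyz": [0.044,-0.055,0.04],"grip": 110},
    {"rot": [0,0,1.84],"xyz": [0.044,-0.055,0.06],"grip": 110},
    {"rot": [0,0,1.84],"xyz": [0.044,-0.055,0.08],"grip": 110},
    {"rot": [0,0,1.84],"xyz": [0.044,-0.055,0.08],"grip": 110},
    {"rot": [0,0,1.84],"xyz": [0.044,-0.055,0.08],"grip": 110}
  ]
}}

```text
clock: 21.35
tool_pos: [0.4611, -0.16, 0.1246]
eef_rot: [0.6, 0.8, -0.0, -0.001]
contact_force: [0.6, -0.3, 1.1]
opening: 0.568
finger_force: 0.0
```

Call:
{"api": "carry_out", "payload": {
  "plan": [
    {"rot": [0,0,0.84],"xyz": [0,0,0],"grip": 110},
    {"rot": [0,0,0.84],"xyz": [0,0,0],"grip": 110},
    {"rot": [0,0,0.84],"xyz": [0,0,0],"grip": 110},
    {"rot": [0,0,0.84],"xyz": [0,0,0],"grip": 110},
    {"rot": [0,0,0.84],"xyz": [0,0,0],"grip": 110},
    {"rot": [0,0,0.84],"xyz": [0,0,0],"grip": 110},
    {"rot": [0,0,0.84],"xyz": [0,0,0],"grip": 110},
    {"rot": [0,0,0.84],"xyz": [0,0,0],"grip": 110}
  ]
}}

```text
clock: 22.02
tool_pos: [0.4621, -0.1602, 0.1257]
eef_rot: [0.873, 0.488, 0.0, 0.0]
contact_force: [0.1, 0.1, -0.0]
opening: 0.57
finger_force: 0.0
```

Call:
{"api": "carry_out", "payload": {
  "plan": [
    {"rot": [0,0,0],"xyz": [0,0,0],"grip": 110},
    {"rot": [0,0,0],"xyz": [0,0,0],"grip": 110},
    {"rot": [0,0,0],"xyz": [0,0,0],"grip": 110}
  ]
}}

```text
clock: 22.27
tool_pos: [0.4616, -0.1611, 0.1257]
eef_rot: [0.873, 0.489, 0.0, -0.0]
contact_force: [-0.9, 0.2, 0.4]
opening: 0.568
finger_force: 0.0
```

```bash
python3 - <<'E'
from h import *
C,im=look("wrist","w12")
todo(.4618,-.1595,.018);cv2.imwrite("pics/w12c.png",cv2.resize(im[100:260,170:490],None,fx=2.5,fy=2.5)[:,:,::-1])
print("tcp px",proj(C,r.get_state()["tool_pos"]), "expected lock ctr",proj(C,(.4618,-.1595,.045)))
E
```

```text
22.2667 [ 0.4616 -0.1611  0.1257] [ 8.725e-01  4.886e-01  2.000e-04 -1.000e-04] qd 0.0047
tcp [ 0.4616 -0.1612  0.1257] tool delta [ 0.0015 -0.0007  0.1077] yaw of tool y -31.54 q [ 0.18  0.71  0.09  2.08 -0.18  0.36 -0.13] F [ 0.4 -0.9 -0.2]
tcp px [324.44615194 262.05398904] expected lock ctr [323.62273727 209.7566785 ]
```

View pics/w12c.png

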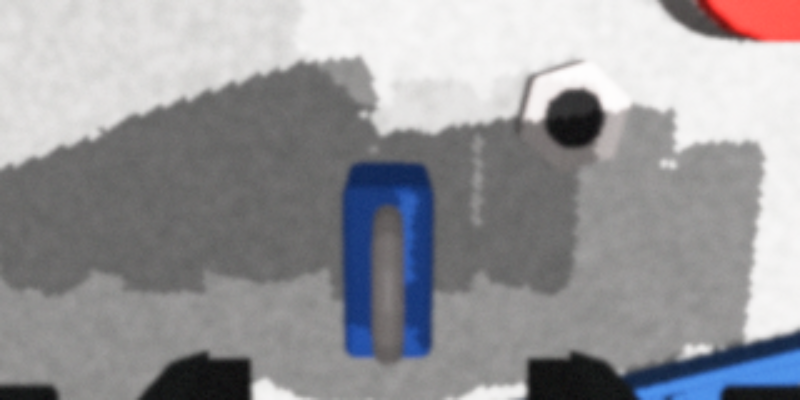

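The lock is vertical at col 325, midway between the fingers; the nut and tray wall are clear. Descending and gripping.

Call:
{"api": "carry_out", "payload": {
  "plan": [
    {"rot": [0,0,0],"xyz": [0.002,0,0.03],"grip": 110},
    {"rot": [0,0,0],"xyz": [0.002,0,0.06],"grip": 110},
    {"rot": [0,0,0],"xyz": [0.002,0,0.085],"grip": 110},
    {"rot": [0,0,0],"xyz": [0.002,0,0.1],"grip": 110},
    {"rot": [0,0,0],"xyz": [0.002,0,0.108],"grip": 110},
    {"rot": [0,0,0],"xyz": [0.002,0,0.108],"grip": 110},
    {"rot": [0,0,0],"xyz": [0.002,0,0.108],"grip": 110}
  ]
}}

```text
clock: 22.9
tool_pos: [0.4626, -0.1598, 0.0179]
eef_rot: [0.873, 0.488, 0.0, -0.0]
contact_force: [0.6, 0.1, 0.3]
opening: 0.568
finger_force: 0.0
```

Call:
{"api": "carry_out", "payload": {
  "plan": [
    {"rot": [0,0,0],"xyz": [0,0,0],"grip": 255},
    {"rot": [0,0,0],"xyz": [0,0,0],"grip": 255},
    {"rot": [0,0,0],"xyz": [0,0,0],"grip": 255},
    {"rot": [0,0,0],"xyz": [0,0,0],"grip": 255},
    {"rot": [0,0,0],"xyz": [0,0,0],"grip": 255},
    {"rot": [0,0,0],"xyz": [0,0,0],"grip": 255},
    {"rot": [0,0,0],"xyz": [0,0,0],"grip": 255}
  ],
  "squeeze": 35
}}

```text
clock: 23.48
tool_pos: [0.4628, -0.1596, 0.0184]
eef_rot: [0.873, 0.488, 0.0, 0.0]
contact_force: [0.2, 0.8, 6.5]
opening: 0.278
finger_force: 35.0
```

```bash
python3 - <<'E'
from h import *
todo(.4626,.3114,.16)
E
```

```text
tcp [ 0.4628 -0.1596  0.0184] tool delta [ 0.4011 -0.247  -0.1416] yaw of tool y -31.62 q [ 0.22  0.92  0.03  2.11 -0.2   0.11 -0.11] F [0.2 0.8 6.5]
```

Call:
{"api": "carry_out", "payload": {
  "plan": [
    {"rot": [0,0,0],"xyz": [0,0,-0.03],"grip": 255},
    {"rot": [0,0,0],"xyz": [0,0,-0.07],"grip": 255},
    {"rot": [0,0,0],"xyz": [0,0,-0.11],"grip": 255},
    {"rot": [0,0,-0.12],"xyz": [0.026,-0.016,-0.135],"grip": 255},
    {"rot": [0,0,-0.24],"xyz": [0.06,-0.037,-0.141],"grip": 255},
    {"rot": [0,0,-0.36],"xyz": [0.094,-0.058,-0.141],"grip": 255},
    {"rot": [0,0,-0.48],"xyz": [0.128,-0.079,-0.141],"grip": 255},
    {"rot": [0,0,-0.6],"xyz": [0.162,-0.1,-0.141],"grip": 255}
  ]
}}

```text
clock: 24.15
tool_pos: [0.4618, 0.0324, 0.159]
eef_rot: [0.688, 0.726, 0.0, 0.0]
contact_force: [1.1, -0.2, -3.1]
opening: 0.282
finger_force: 35.0
```

```bash
python3 - <<'E'
from h import *
todo(.4626,.3114,.16);print(r.get_state()["opening"])
E
```

```text
tcp [0.4618 0.0324 0.159 ] tool delta [ 0.2786  0.0157 -0.001 ] yaw of tool y 3.07 q [-0.19  0.63  0.02  2.13 -0.04  0.39 -0.08] F [ 1.1 -0.2 -3.1]
0.28234838291265446
```

Call:
{"api": "carry_out", "payload": {
  "plan": [
    {"rot": [0,0,-0.12],"xyz": [0.035,0.002,0],"grip": 255},
    {"rot": [0,0,-0.24],"xyz": [0.07,0.004,0],"grip": 255},
    {"rot": [0,0,-0.36],"xyz": [0.105,0.006,0],"grip": 255},
    {"rot": [0,0,-0.48],"xyz": [0.14,0.008,0],"grip": 255},
    {"rot": [0,0,-0.6],"xyz": [0.175,0.01,0],"grip": 255},
    {"rot": [0,0,-0.72],"xyz": [0.21,0.012,0],"grip": 255},
    {"rot": [0,0,-0.84],"xyz": [0.245,0.014,0],"grip": 255},
    {"rot": [0,0,-0.96],"xyz": [0.279,0.016,0],"grip": 255}
  ]
}}

```text
clock: 24.82
tool_pos: [0.4641, 0.3117, 0.1584]
eef_rot: [0.275, 0.962, -0.0, -0.0]
contact_force: [0.1, 0.0, -2.9]
opening: 0.281
finger_force: 35.0
```

Call:
{"api": "carry_out", "payload": {
  "plan": [
    {"rot": [0,0,-0.11],"xyz": [0,0,0],"grip": 255},
    {"rot": [0,0,-0.218],"xyz": [0,0,0],"grip": 255},
    {"rot": [0,0,-0.218],"xyz": [0,0,0],"grip": 255},
    {"rot": [0,0,-0.218],"xyz": [0,0,0],"grip": 255},
    {"rot": [0,0,-0.218],"xyz": [0,0,0],"grip": 255},
    {"rot": [0,0,-0.218],"xyz": [0,0,0],"grip": 255}
  ]
}}

```text
clock: 25.32
tool_pos: [0.465, 0.3095, 0.1587]
eef_rot: [0.173, 0.985, -0.0, -0.0]
contact_force: [-0.3, 0.6, -2.6]
opening: 0.277
finger_force: 35.0
```

```bash
python3 - <<'E'
from h import *
C,im=look("wrist","w13");discs(C,im)
todo(.4626,.3114,.0235)
E
```

```text
25.3167 [0.465  0.3095 0.1587] [ 1.728e-01  9.849e-01 -3.000e-04 -0.000e+00] qd 0.0071
disc (263, 339, 39, 34) [0.618  0.2058] [0.618  0.2063 0.0253]
disc (543, 335, 65, 42) [0.7164 0.4907] [0.7171 0.4886 0.0383]
disc (349, 335, 39, 38) [0.6466 0.2904] [0.6456 0.2912 0.0273]
disc (45, 335, 64, 42) [0.5445 0.0105] [0.544  0.0104 0.0388]
disc (294, 150, 67, 56) [0.461  0.3118] [0.4614 0.3122 0.03  ]
tcp [0.465  0.3097 0.1587] tool delta [0.0029 0.0009 0.1352] yaw of tool y 70.13 q [-0.53  0.72 -0.23  1.84  0.26  0.61  0.3 ] F [-0.5 -0.7 -3.5]
```

View pics/w13.png

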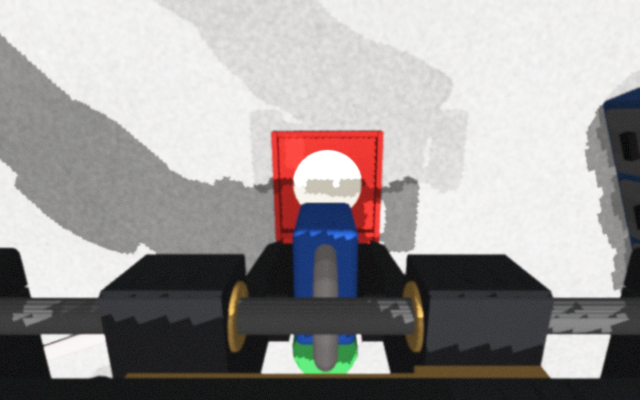

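The lock hangs over the tray bay: disc (327,178), lock at col 325, walls parallel. Lowering with a 3 mm correction.

Call:
{"api": "carry_out", "payload": {
  "plan": [
    {"rot": [0,0,0],"xyz": [0.003,0.001,0.03],"grip": 255},
    {"rot": [0,0,0],"xyz": [0.003,0.001,0.065],"grip": 255},
    {"rot": [0,0,0],"xyz": [0.003,0.001,0.095],"grip": 255},
    {"rot": [0,0,0],"xyz": [0.003,0.001,0.115],"grip": 255},
    {"rot": [0,0,0],"xyz": [0.003,0.001,0.127],"grip": 255},
    {"rot": [0,0,0],"xyz": [0.003,0.001,0.133],"grip": 255},
    {"rot": [0,0,0],"xyz": [0.003,0.001,0.135],"grip": 255},
    {"rot": [0,0,0],"xyz": [0.003,0.001,0.135],"grip": 255}
  ]
}}

```text
clock: 26.03
tool_pos: [0.4629, 0.3124, 0.0242]
eef_rot: [0.172, 0.985, 0.0, 0.0]
contact_force: [0.8, -0.1, -2.8]
opening: 0.279
finger_force: 35.0
```

Call:
{"api": "carry_out", "payload": {
  "plan": [
    {"rot": [0,0,0],"xyz": [0,0,0.001],"grip": 255},
    {"rot": [0,0,0],"xyz": [0,0,0.001],"grip": 255},
    {"rot": [0,0,0],"xyz": [0,0,0.002],"grip": 255},
    {"rot": [0,0,0],"xyz": [0,0,0.002],"grip": 255}
  ]
}}

```text
clock: 26.37
tool_pos: [0.463, 0.3124, 0.0224]
eef_rot: [0.172, 0.985, 0.001, 0.001]
contact_force: [0.2, -0.1, -0.4]
opening: 0.274
finger_force: 35.0
```

Touching down, since the weight has come off. Release and rise.

Call:
{"api": "carry_out", "payload": {
  "plan": [
    {"rot": [0,0,0],"xyz": [0,0,0],"grip": 170},
    {"rot": [0,0,0],"xyz": [0,0,0],"grip": 120},
    {"rot": [0,0,0],"xyz": [0,0,0],"grip": 110},
    {"rot": [0,0,0],"xyz": [0,0,0],"grip": 110},
    {"rot": [0,0,0],"xyz": [0,0,0],"grip": 110}
  ]
}}

```text
clock: 26.78
tool_pos: [0.4625, 0.3122, 0.0218]
eef_rot: [0.172, 0.985, 0.0, 0.0]
contact_force: [0.5, -0.3, 0.8]
opening: 0.568
finger_force: 0.0
```

Call:
{"api": "carry_out", "payload": {
  "plan": [
    {"rot": [0,0,0],"xyz": [0,0,-0.02],"grip": 110},
    {"rot": [0,0,0],"xyz": [0,0,-0.05],"grip": 110},
    {"rot": [0,0,0],"xyz": [0,0,-0.09],"grip": 110},
    {"rot": [0,0,0],"xyz": [0,0,-0.13],"grip": 110},
    {"rot": [0,0,0],"xyz": [0,0,-0.17],"grip": 110},
    {"rot": [0,0,0],"xyz": [0,0,-0.2],"grip": 110},
    {"rot": [0,0,0],"xyz": [-0.04,0,-0.2],"grip": 110},
    {"rot": [0,0,0],"xyz": [-0.08,0,-0.2],"grip": 110}
  ]
}}

```text
clock: 27.45
tool_pos: [0.5378, 0.2874, 0.2251]
eef_rot: [0.169, 0.986, 0.002, 0.001]
contact_force: [1.7, 0.2, -0.6]
opening: 0.569
finger_force: 0.0
```

Call:
{"api": "carry_out", "payload": {
  "plan": [
    {"rot": [0,0,0],"xyz": [-0.03,0,0],"grip": 110},
    {"rot": [0,0,0],"xyz": [-0.03,0,0],"grip": 110},
    {"rot": [0,0,0],"xyz": [-0.03,0,0],"grip": 110},
    {"rot": [0,0,0],"xyz": [-0.03,0,0],"grip": 110}
  ]
}}

```text
clock: 27.78
tool_pos: [0.5647, 0.2754, 0.2213]
eef_rot: [0.171, 0.985, -0.0, -0.001]
contact_force: [-1.0, -0.1, -0.2]
opening: 0.567
finger_force: 0.0
```

```bash
python3 - <<'E'
from h import *
C,im=look("scene","s14");C2,im2=look("wrist","w14")
a=cv2.resize(im[100:340,180:420],(396,396));b=cv2.resize(im2[0:260,160:560],(400,260))
o=np.zeros((396,796,3),np.uint8);o[:,:396]=a;o[:260,396:]=b;cv2.imwrite("pics/f14.png",o[:,:,::-1])
print(proj(C2,(.4625,.3114,.045)),proj(C2,(.546,.2815,.11)))
E
```

```text
27.7833 [0.5647 0.2754 0.2213] [ 1.712e-01  9.852e-01 -0.000e+00 -9.000e-04] qd 0.0199
27.8333 [0.5643 0.276  0.2215] [ 1.705e-01  9.854e-01  1.000e-04 -1.000e-03] qd 0.0115
[324.38819317  61.85093168] [324.1483443 175.9181938]
```

View pics/f14.png

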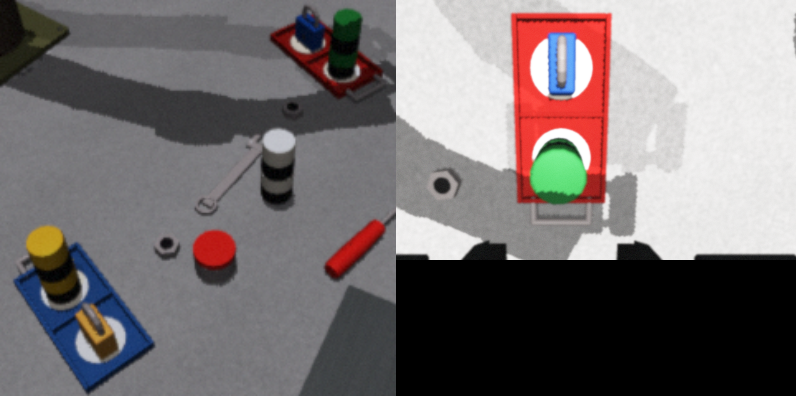

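The final views show both trays filled and every piece upright on its disc, with the cans beside the handles. The white can (278,165) and the tin (214,250) are untouched, and the gripper is clear.

```bash
python3 -c "
from plant import r
print(r.finish_job())"
```

```text
the job is handed in; nothing more can be done
None
```

Both lock-out kits are made up and the job is handed in at about 28 s: each can is in the bay by its handle and each padlock in the other bay, all upright and centred on their discs to within about 3 mm in the last pictures, with the white can and grease tin left where they stood.

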